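Lay the slats of a louvre vent and lock the row

TASK

Lay the three loose slats from the stack into the notched vent frame, one at a time from the bottom notch (the end away from the black turn bar) upwards, so that each overlaps the one below like a shingle and has its upper edge fully home against the shoulder of its notch. Then swing the turn bar square over the edge of the top slat to lock the row. Leave the tools lying around where they are.

Things in the scene. Friction and masses are not known exactly. Their poses are not given: they have to be found in the camera images.
- vent_frame: Pale wooden louvre vent frame, fixed face up, 238 (x) x 202 (y) x 40 mm. Origin: centre of its underside, on the worktop. x points up the vent, from bottom rail (20 mm high, x -119 to -87) to top rail (34 mm high, x 87 to 119), roughly away from the robot; y left, z up. Two sawtooth stiles (y +-62 to +-89) form 3 notches, open down to the worktop between them; 40 mm high cheeks outside at y +-89.
- notch_1 (a point): Centre of a slat when seated in the bottom notch: frame x -71, y 0, z 31 mm. Each notch is a ramp falling towards frame +x at 0.255 rad (14.6 deg), 44.5 mm long, from a crest 30 mm above the worktop (x -85, -39, 7) to a shoulder square to the ramp, 11.6 mm high. A seated slat is turned 0.255 rad about the frame's y (its +x edge, nearer the turn bar, is the low one) and touches ramp and shoulder.
- notch_2 (a point): Centre of a slat when seated in the middle notch: frame x -25, y 0, z 31 mm; same tilt. A slat's lower edge sticks out 17.5 mm past its crest, over the slat below, with 1.6 mm of air between them. The cheeks leave 6 mm beside each end of a slat. Friction on the ramps holds a slat where it is laid.
- notch_3 (a point): Centre of a slat when seated in the top notch: frame x 21, y 0, z 31 mm; same tilt. Its upper edge ends at frame x 53; from there to the top rail a clear gap of 34 mm leaves room for a finger.
- slat_1: Dark brown wooden slat, flat, 62 (its x) x 166 (its y) x 10 mm (its z), about 65 g; origin at its centre. Lowest of the stack of three at the start, lying flat on the worktop, left of the frame. The slats are alike; any slat may go in any notch. Grip it across its 62 mm width.
- slat_2: Identical slat, in the middle of the stack at the start, a few mm out of line with the one under it
- slat_3: Identical slat, on top of the stack at the start
- turn_bar (a joint): Black turn bar, 72 x 18 x 12 mm, flat on the top rail, turning about a vertical screw near one end. 0: points along the frame's +y, along the rail; grows as the free end swings towards the slats (anticlockwise from above); 1.57: points to frame -x, 12 mm over the top slat, a few mm above it; a brass pin stops it at 1.62. Stiff (0.05 N m), stays where left. Starts between 0 and 0.3.
- turn_bar_pivot (a point): Centre of the turn bar's screw, at the bar's upper face: frame x 103, y 0, z 46.5 mm (the bar's underside is 34.5 mm above the worktop)
- turn_bar_tip (a point): On the turn bar's upper face, 54 mm from the pivot and 9 mm short of the rounded free end
- the_square: Joiner's square with a dark wooden stock and a steel blade, 111 x 226 x 20 mm, lying flat right of the frame; not to be moved
- tape_measure: Yellow tape measure, 64 x 89 x 33 mm, right of the frame; not to be moved
- sanding_block: Brown sanding block, 66 x 110 x 33 mm, left of the stack; not to be moved

How it is judged:
On the way, in this order (a step that is already met when the one before it is completed fails the run):
1. a slat lies home in the bottom notch (((x of slat_1 in the frame of vent_frame between -0.0757 and -0.0667 m and z of slat_1 in the frame of vent_frame between 0.0274 and 0.0354 m and angle between the z axis of slat_1 and the z axis of vent_frame, either way round between 0.19 and 0.32 rad and angle between the y axis of slat_1 and the y axis of vent_frame, either way round below 0.07 rad) or (x of slat_2 in the frame of vent_frame between -0.0757 and -0.0667 m and z of slat_2 in the frame of vent_frame between 0.0274 and 0.0354 m and angle between the z axis of slat_2 and the z axis of vent_frame, either way round between 0.19 and 0.32 rad and angle between the y axis of slat_2 and the y axis of vent_frame, either way round below 0.07 rad) or (x of slat_3 in the frame of vent_frame between -0.0757 and -0.0667 m and z of slat_3 in the frame of vent_frame between 0.0274 and 0.0354 m and angle between the z axis of slat_3 and the z axis of vent_frame, either way round between 0.19 and 0.32 rad and angle between the y axis of slat_3 and the y axis of vent_frame, either way round below 0.07 rad))), for 0.2 s.
2. a second slat lies home in the middle notch, over the first (((x of slat_1 in the frame of vent_frame between -0.0757 and -0.0667 m and z of slat_1 in the frame of vent_frame between 0.0274 and 0.0354 m and angle between the z axis of slat_1 and the z axis of vent_frame, either way round between 0.19 and 0.32 rad and angle between the y axis of slat_1 and the y axis of vent_frame, either way round below 0.07 rad) or (x of slat_2 in the frame of vent_frame between -0.0757 and -0.0667 m and z of slat_2 in the frame of vent_frame between 0.0274 and 0.0354 m and angle between the z axis of slat_2 and the z axis of vent_frame, either way round between 0.19 and 0.32 rad and angle between the y axis of slat_2 and the y axis of vent_frame, either way round below 0.07 rad) or (x of slat_3 in the frame of vent_frame between -0.0757 and -0.0667 m and z of slat_3 in the frame of vent_frame between 0.0274 and 0.0354 m and angle between the z axis of slat_3 and the z axis of vent_frame, either way round between 0.19 and 0.32 rad and angle between the y axis of slat_3 and the y axis of vent_frame, either way round below 0.07 rad)) and ((x of slat_1 in the frame of vent_frame between -0.0297 and -0.0207 m and z of slat_1 in the frame of vent_frame between 0.0274 and 0.0354 m and angle between the z axis of slat_1 and the z axis of vent_frame, either way round between 0.19 and 0.32 rad and angle between the y axis of slat_1 and the y axis of vent_frame, either way round below 0.07 rad) or (x of slat_2 in the frame of vent_frame between -0.0297 and -0.0207 m and z of slat_2 in the frame of vent_frame between 0.0274 and 0.0354 m and angle between the z axis of slat_2 and the z axis of vent_frame, either way round between 0.19 and 0.32 rad and angle between the y axis of slat_2 and the y axis of vent_frame, either way round below 0.07 rad) or (x of slat_3 in the frame of vent_frame between -0.0297 and -0.0207 m and z of slat_3 in the frame of vent_frame between 0.0274 and 0.0354 m and angle between the z axis of slat_3 and the z axis of vent_frame, either way round between 0.19 and 0.32 rad and angle between the y axis of slat_3 and the y axis of vent_frame, either way round below 0.07 rad))), for 0.2 s.
3. the third slat lies home in the top notch, over the second (all of step 2 and ((x of slat_1 in the frame of vent_frame between 0.0163 and 0.0253 m and z of slat_1 in the frame of vent_frame between 0.0274 and 0.0354 m and angle between the z axis of slat_1 and the z axis of vent_frame, either way round between 0.19 and 0.32 rad and angle between the y axis of slat_1 and the y axis of vent_frame, either way round below 0.07 rad) or (x of slat_2 in the frame of vent_frame between 0.0163 and 0.0253 m and z of slat_2 in the frame of vent_frame between 0.0274 and 0.0354 m and angle between the z axis of slat_2 and the z axis of vent_frame, either way round between 0.19 and 0.32 rad and angle between the y axis of slat_2 and the y axis of vent_frame, either way round below 0.07 rad) or (x of slat_3 in the frame of vent_frame between 0.0163 and 0.0253 m and z of slat_3 in the frame of vent_frame between 0.0274 and 0.0354 m and angle between the z axis of slat_3 and the z axis of vent_frame, either way round between 0.19 and 0.32 rad and angle between the y axis of slat_3 and the y axis of vent_frame, either way round below 0.07 rad))), for 0.2 s.
4. the turn bar is swung square over the top slat (value of joint turn_bar above 1.35 rad), for 0.2 s.
At the end, for the whole second after the job is handed in: A slat lies at rest in each of the three notches, tilted as the ramp (0.19 to 0.32 rad), its upper edge within about 5 mm of the shoulder, square to the frame within 0.07 rad and within 4 mm of its seated height; the turn bar stands beyond 1.35 rad, over the top slat (all of step 3 and value of joint turn_bar above 1.35 rad and linear speed of each of slat_1, slat_2, slat_3 below 0.02 m/s); the robot touches nothing.
It fails at once if a tool lying around is moved by more than 30 mm (distance of any of the_square, tape_measure, sanding_block from where it was at the start of the episode above 0.03 m).
It also fails if it takes over 72 s, if anything falls off the work surface, if the arm or the gripper's body presses on something with over 40 N, if the wrist force passes 120 N, or if a joint passes its speed limit or range.

ROBOT

A 6-joint arm with a two-finger parallel gripper is mounted at the origin on a cart in front of the work surface, level with it; the furniture and walls round the work are solid. World frame = base frame: x ahead of the robot, y to its left, z up, the work surface at z = 0. Lengths are in m, angles in rad, forces in N, time in s.
With the tool pointing down it reaches from about 0.3 to 0.875 m from the base axis. Payload 6.4 kg.
Tool frame: the origin (TCP) lies midway between the tips of the shut fingers; the grasp point (between the pads) lies 19 mm behind it; y points along the fingers, x is the direction in which the jaws open and shut, and the axes are right-handed (so a half turn about y gives the same grasp; the last joint's range is limited). The gripper opens to 85 mm and grips with 20 to 120 N. Pads are 22 mm wide; open, the fingers measure 114 mm over their backs; the gripper's body (76 mm by 85 mm) begins 54 mm behind the grasp point. The pads swing forward as they close: fully open they stand 13 mm farther back than shut.
Start: joints at [-1.512, 0.181, 1.607, -0, 1.354, -0.206], TCP at [0.151, -0.555, 0.231] pointing down, gripper open.
Joint ranges: [-2.99, 2.99], [-0.89, 2.07], [0.3, 2.58], [-1.14, 4.28], [0, 2.63], [-3.12, 3.12]. Speed limits (rad/s): [2.57, 2.57, 3.01, 3.14, 3.14, 3.14].

INTERFACE

Orientations are given as a unit quaternion [w, x, y, z].
In Python, from bench import ctrl gives the robot as it stands.
- The arm moves only by the tool step_arm, never from a script. Its argument "commands" is a list of rows, each a list of 7 numbers: the turn, a rotation vector about the tool's x, y, z in units of 6 degrees (1.0 is 6 degrees), then the shift along the tool's x, y, z in units of 30 mm (1.0 is 30 mm), then the opening, from 0 (shut) to 1 (fully open). A call has 1 to 10 rows; each row shifts and turns the commanded pose from where the row before left it, along the tool's axes as they then stand; what a row does not reach is not made up. A row lasts 1/10 s, in which the tool goes at most 50 mm and 8.59 degrees, less where a joint would pass 70% of its speed; a pose out of reach is approached as far as the arm can. A call with a number of a shift or a turn outside -1 to 1 is refused whole. A call with a gripper value outside its range is refused whole. The fingers move at their own pace and stop on an object; the grip force is fixed at half the most. Time passes only in rows, so rows that do not move let the fingers close. It gives the time, the measured TCP pose, the force and the opening at its end, in the units of the state.
- ctrl.get_obs(): the state, without advancing time (a new reading comes with each control period).
- ctrl.camera(name): name is "side" or "top"; returns (picture, depth): 400x640x3 uint8, blue, green, red; 400x640 float32, m along the optical axis (not along the pixel's ray), 0 where there is no reading.
- ctrl.get_calibration(name): a dict with "intrinsics" (3x3 intrinsics, pixels), "R" (3x3) and "t" (3): a world point X has camera coordinates R X + t. Camera axes: x right, y down, z forward; pixel columns grow to the right and rows downward; lengths in m; the calibration is good to about 2 mm. A picture is of the moment at which its call begins. get_calibration takes no time and is no camera call.
- ctrl.hand_in(): hands the job in, once; it reports no verdict.
Trained networks look in the newest picture that a camera, given by its name, has taken for a name from the list of things; names that differ only in an ending like _2 or _b are one class to them, and where a whole thing is asked for, a point or a joint stands for the part that bears it (a point fixed in the world has none). Each returns a list of dicts, best first, with "p" (0 to 1); they miss things now and then, are a little off and sometimes report something else, mostly with a low value. They report only what shows in the picture. A call takes as long as a camera call.
- ctrl.boxes_of(thing, camera): "point" ([x, y, z] in m, in the coordinates of the camera as it stood for that picture, good to about 4 mm: the middle of the surface that is visible of it).
- ctrl.silhouettes(thing, camera): "pixels" (400x640 bool, what is visible of it).
The state is a dict: "time_s": time; "q": joint angles; "dq": joint speeds; "joint_efforts": joint torques, N m; "eef_pos": TCP position; "eef_rot": TCP orientation; "wrist_force": force on the tool from outside, world axes, zero at the start; "torque": the same for the moment, N m; "opening": opening from 0.0 (shut) to 1.0 (fully open).
Only numpy, scipy, OpenCV 4.12 (cv2) and the standard library are available. Lean on these libraries where they do the work, as an engineer would, in place of code of your own. Each camera call takes 0.05 s, during which the arm holds its last target.

## Working session

There is one attempt and no reset: what is moved stays moved. The work goes in short steps, Python scripts to look and compute and a tool call to move; the robot and the scene stay as the last step left them, time stands still between calls to the robot, and variables do not carry over. Pictures are saved under pics/ and viewed, and the job is handed in when it is done.

Besides the shell and the picture viewer there is one more tool, called after "Call:" as name([rows], argument=value, ...), one row to a line, values as JSON. step_arm: Moves the arm, as the interface text tells. Its arguments: {"type":"object","properties":{"commands":{"type":"array"}},"required":["commands"]}

```bash
ls; mkdir -p pics; python3 - <<'E'
from bench import ctrl
import cv2
print(ctrl.get_obs())
for n in ("side","top"):
    p,d=ctrl.camera(n); cv2.imwrite(f"pics/{n}0.png",p)
    c=ctrl.get_calibration(n); print(n,c)
E
```

```text
pics
{'time_s': 0.0, 'q': array([-1.51231435e+00,  1.81556295e-01,  1.60801210e+00, -6.97434878e-06,
        1.35381356e+00, -2.06303859e-01]), 'dq': array([ 0.00061602,  0.00111974, -0.00059821,  0.0005098 , -0.00099414,
       -0.00052553]), 'joint_efforts': array([ 5.93002133e-04, -4.44869649e+01, -3.51337910e+01, -1.16399683e-04,
        9.21815255e-03,  2.21156512e-05]), 'eef_pos': array([ 0.15045812, -0.55438527,  0.23037361]), 'eef_rot': array([ 0.56210534, -0.56115021,  0.43003548, -0.42920569]), 'wrist_force': array([-0.73326795,  0.17491041,  0.61744754]), 'torque': array([ 0.01541258, -0.02832556, -0.06636733]), 'opening': 0.9940813249007543}
side {'intrinsics': array([[394.19968751,   0.        , 316.40014031],
       [  0.        , 394.19968751, 197.58192219],
       [  0.        ,   0.        ,   1.        ]]), 'R': array([[-0.85667853, -0.5156593 ,  0.01404926],
       [-0.33398238,  0.53368593, -0.77693957],
       [ 0.39313822, -0.67027965, -0.6294184 ]]), 't': array([0.49483223, 0.22489237, 1.257061  ])}
top {'intrinsics': array([[391.64147726,   0.        , 318.48132001],
       [  0.        , 391.64147726, 199.31088495],
       [  0.        ,   0.        ,   1.        ]]), 'R': array([[-0.01130034, -0.99979466,  0.01682094],
       [-0.99824817,  0.01030264, -0.05826194],
       [ 0.05807668, -0.01744985, -0.99815961]]), 't': array([0.02058267, 0.54950589, 1.21939355])}
```

View pics/side0.png

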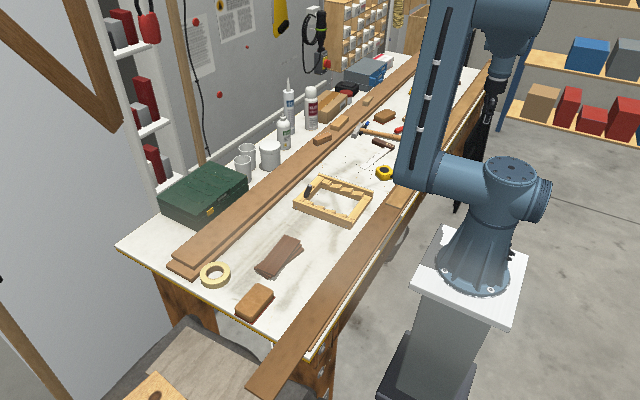

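View pics/top0.png

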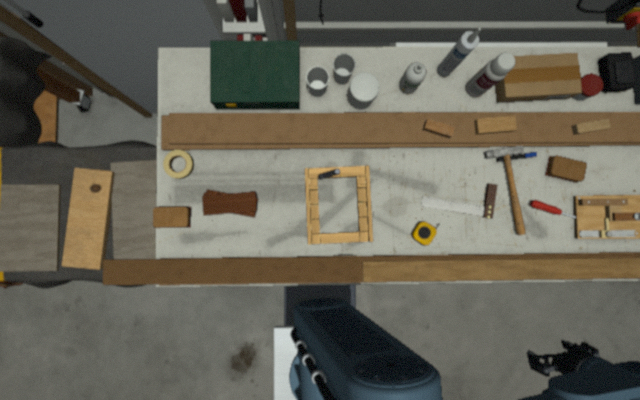

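```bash
cat > h.py <<'E'
from bench import ctrl
import numpy as np, cv2
from scipy.spatial.transform import Rotation as Rn
def pts(cam, d, mask=None):
    c=ctrl.get_calibration(cam); K=c["intrinsics"]
    m=(d>0) if mask is None else (mask&(d>0))
    v,u=np.nonzero(m); z=d[v,u]
    P=np.stack([(u-K[0,2])/K[0,0]*z,(v-K[1,2])/K[1,1]*z,z],1)
    return (P-c["t"])@c["R"]
def proj(cam,X):
    c=ctrl.get_calibration(cam); P=np.atleast_2d(X)@c["R"].T+c["t"]; q=P@c["intrinsics"].T
    return q[:,:2]/q[:,2:]
def look(cam,x):
    p,d=ctrl.camera(cam); return p,d
E
python3 - <<'E'
from h import *
for n in ("top","side"):
    p,d=ctrl.camera(n); c=ctrl.get_calibration(n)
    np.save(f"{n}_d.npy",d); cv2.imwrite(f"{n}_p.png",p)
    for t in ("vent_frame","slat_1","turn_bar","turn_bar_tip","turn_bar_pivot","tape_measure","sanding_block","the_square"):
        for b in ctrl.boxes_of(t,n)[:4]:
            X=c["R"].T@(np.array(b["point"])-c["t"]); print(n,t,round(b["p"],2),X.round(4))
    for t in ("vent_frame","slat_1","turn_bar"):
        for i,s in enumerate(ctrl.silhouettes(t,n)[:4]):
            m=s["pixels"]; np.save(f"m_{n}_{t}_{i}.npy",m); Q=pts(n,d,m)
            print(n,t,i,round(s["p"],2),m.sum(),np.percentile(Q,[1,50,99],axis=0).round(4).tolist())
# crops
for n,(a,b,c_,d_) in {"top":(150,260,140,450),"side":(160,330,220,420)}.items():
    im=cv2.imread(f"{n}_p.png")[a:b,c_:d_]; f=min(800/im.shape[1],600/im.shape[0])
    cv2.imwrite(f"pics/{n}_crop.png",cv2.resize(im,None,fx=f,fy=f,interpolation=cv2.INTER_CUBIC))
print(ctrl.get_obs()["time_s"])
E
```

```text
top vent_frame 0.95 [ 0.5324 -0.0513  0.0258]
top slat_1 0.7 [0.5397 0.2953 0.0339]
top slat_1 0.46 [0.5084 0.2624 0.0083]
top slat_1 0.2 [0.4974 0.4661 0.0307]
top turn_bar 0.6 [ 0.6281 -0.0155  0.0457]
top turn_bar_tip 0.66 [ 0.6296 -0.0135  0.0462]
top turn_bar_tip 0.3 [ 0.5312 -0.0493  0.0274]
top turn_bar_pivot 0.68 [ 0.5334 -0.0514  0.0258]
top tape_measure 0.72 [ 0.4456 -0.3114  0.0291]
top sanding_block 0.96 [0.4978 0.4633 0.0354]
top sanding_block 0.15 [ 0.5328 -0.0532  0.0293]
top the_square 0.89 [ 0.5279 -0.4685  0.0063]
top vent_frame 0 0.69 2953 [[0.4132, -0.1471, -0.0013], [0.5332, -0.0479, 0.0283], [0.6496, 0.0559, 0.0487]]
top slat_1 0 0.79 1078 [[0.5066, 0.212, 0.0242], [0.5399, 0.2932, 0.0302], [0.5736, 0.3731, 0.0363]]
top slat_1 1 0.61 71 [[0.4965, 0.2203, -0.0005], [0.506, 0.2499, 0.011], [0.5833, 0.3674, 0.0225]]
top slat_1 2 0.49 66 [[0.5086, 0.2108, 0.0155], [0.568, 0.3309, 0.0201], [0.573, 0.3738, 0.0257]]
top turn_bar 0 0.46 126 [[0.6136, -0.0492, 0.0363], [0.6263, -0.0182, 0.0467], [0.6417, 0.0128, 0.0516]]
side vent_frame 0.94 [ 0.5231 -0.0395  0.0246]
sid
[... 201 characters left out ...]
1]
side turn_bar 0.49 [ 0.6239 -0.0091  0.0459]
side turn_bar_tip 0.41 [0.491  0.4808 0.0355]
side turn_bar_pivot 0.65 [ 0.5286 -0.0397  0.0268]
side tape_measure 0.69 [ 0.4387 -0.3035  0.033 ]
side sanding_block 0.89 [0.4962 0.4838 0.0347]
side the_square 0.58 [ 0.5297 -0.4908  0.0108]
side vent_frame 0 0.68 2097 [[0.4115, -0.1955, -0.0007], [0.5255, -0.0434, 0.0248], [0.6477, 0.0585, 0.048]]
side slat_1 0 0.88 793 [[0.5055, 0.2138, 0.0237], [0.5376, 0.2993, 0.0302], [0.5731, 0.3752, 0.0339]]
side slat_1 1 0.64 33 [[0.4971, 0.2205, 0.005], [0.5026, 0.2381, 0.0101], [0.5376, 0.38, 0.0154]]
side slat_1 2 0.41 81 [[0.5068, 0.2155, 0.0065], [0.5109, 0.2578, 0.0181], [0.5713, 0.3789, 0.025]]
1.3
```

View pics/top_crop.png

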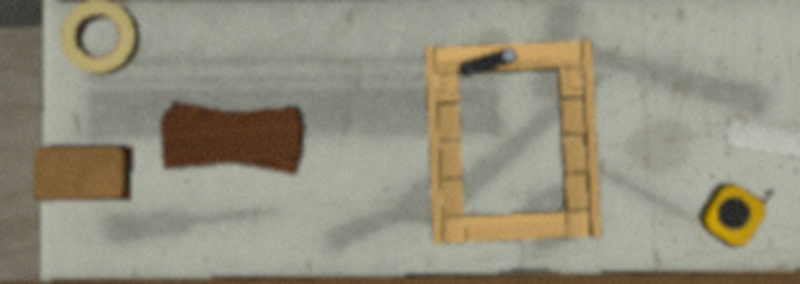

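View pics/side_crop.png

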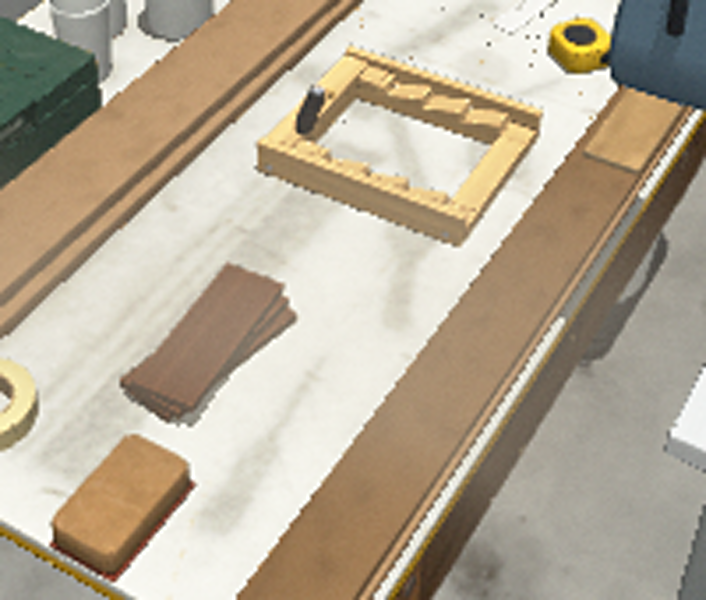

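```bash
cat > fit.py <<'E'
from h import *
from scipy.spatial import cKDTree
from scipy.optimize import least_squares
def box(x0,x1,y0,y1,z0,z1,s=0.002):
    P=[]
    xs=np.arange(x0,x1+1e-9,s);ys=np.arange(y0,y1+1e-9,s);zs=np.arange(z0,z1+1e-9,s)
    g=lambda a,b,c:np.stack(np.meshgrid(a,b,c,indexing="ij"),-1).reshape(-1,3)
    for z in (z0,z1): P.append(g(xs,ys,[z]))
    for y in (y0,y1): P.append(g(xs,[y],zs))
    for x in (x0,x1): P.append(g([x],ys,zs))
    return np.vstack(P)
def frame_model():
    P=[box(-.119,-.087,-.101,.101,0,.020),box(.087,.119,-.101,.101,0,.034),
       box(-.119,.119,.089,.101,0,.040),box(-.119,.119,-.101,-.089,0,.040)]
    for s in (1,-1):
        ya,yb=sorted((s*.062,s*.089))
        for xc in (-.085,-.039,.007):
            L=.0445;a=.255
            t=np.arange(0,L,.0015); X=xc+t*np.cos(a); Z=.030-t*np.sin(a)
            for y in np.arange(ya,yb,.002): P.append(np.stack([X,0*X+y,Z],1))
            y=ya if s>0 else yb
            for x,z in zip(X,Z):
                zz=np.arange(0,z,.002); P.append(np.stack([0*zz+x,0*zz+y,zz],1))
            ex,ez=X[-1],Z[-1]; u=np.arange(0,.0116,.0015)
            for y in np.arange(ya,yb,.002): P.append(np.stack([ex+u*np.sin(a),0*u+y,ez+u*np.cos(a)],1))
    return np.vstack(P)
def fit(model,Q,x0,loss="soft_l1",planar=True,fs=0.003):
    tree=cKDTree(model)
    def f(p):
        c,s=np.cos(p[2]),np.sin(p[2]); d=Q-np.array([p[0],p[1],p[3]])
        l=np.stack([c*d[:,0]+s*d[:,1],-s*d[:,0]+c*d[:,1],d[:,2]],1)
        return tree.query(l)[0]
    r=least_squares(f,x0,loss=loss,f_scale=fs,x_scale=[.01,.01,.03,.01],diff_step=1e-3)
    return r.x,np.median(f(r.x))
E
python3 - <<'E'
from fit import *
M=frame_model()
D={n:np.load(f"{n}_d.npy") for n in ("top","side")}
A=[]
for n in D:
    Q=pts(n,D[n]); t=Q[(Q[:,0]>.42)&(Q[:,0]<.62)&(Q[:,1]>.08)&(Q[:,1]<.18)]; print(n,"table z",t[:,2].mean(),t[:,2].std())
    q=Q[(abs(Q[:,0]-.53)<.15)&(abs(Q[:,1]+.05)<.14)&(Q[:,2]>.008)&(Q[:,2]<.042)]
    for y0 in (0,-.05): print(n,len(q),fit(M,q,[.531,-.047,y0,0]))
    A.append(q)
print("both",fit(M,np.vstack(A),[.531,-.047,0,0]))
S=box(-.031,.031,-.083,.083,.020,.030)
for n in D:
    Q=pts(n,D[n]); q=Q[(abs(Q[:,0]-.54)<.06)&(abs(Q[:,1]-.295)<.11)&(Q[:,2]>.0255)&(Q[:,2]<.045)]
    print(n,"slat3",len(q),fit(S,q,[.54,.293,0,0]), cv2.minAreaRect((q[:,:2]*1000).astype(np.float32)))
    q=Q[(abs(Q[:,0]-.54)<.06)&(abs(Q[:,1]-.295)<.11)&(Q[:,2]>.005)&(Q[:,2]<.045)]
    print(n, cv2.minAreaRect((q[:,:2]*1000).astype(np.float32)))
E
```

```text
top table z 0.00011031444475239438 0.0025172262372973385
top 2604 (array([ 5.32070745e-01, -4.66952953e-02,  3.27890701e-02,  4.85905670e-05]), np.float64(0.0015544039162884448))
top 2604 (array([ 5.32069285e-01, -4.67017698e-02,  3.27726925e-02,  5.28093863e-05]), np.float64(0.0015575671832785552))
side table z 0.00047820402279252034 0.0020132082979734105
side 1699 (array([ 0.53248161, -0.04728574,  0.0337071 ,  0.00076228]), np.float64(0.0015486202184615318))
side 1699 (array([ 0.53248672, -0.04728254,  0.03365741,  0.0007648 ]), np.float64(0.0015495379097806151))
both (array([ 5.32325377e-01, -4.72042323e-02,  3.37782013e-02,  2.44164920e-04]), np.float64(0.0015829042287762072))
top slat3 1051 (array([0.54103374, 0.29424681, 0.05160306, 0.00054365]), np.float64(0.0017504433683686643)) ((541.1500854492188, 293.07928466796875), (64.46154022216797, 166.70309448242188), 4.400489807128906)
top ((540.0402221679688, 296.90606689453125), (212.09725952148438, 117.44786834716797), 89.44798278808594)
side slat3 784 (array([5.40359206e-01, 2.92632067e-01, 5.15717536e-02, 4.76467436e-04]), np.float64(0.0014065719578006488)) ((540.0341796875, 291.380859375), (63.58543395996094, 169.66485595703125), 4.381533622741699)
side ((540.338134765625, 284.6484375), (102.8218994140625, 194.49655151367188), 3.4416370391845703)
```

```bash
cat >> h.py <<'E'
F=np.array([.5323,-.0472]); FY=.0337
def cur():
    o=ctrl.get_obs(); w,x,y,z=o["eef_rot"]; return o["eef_pos"],Rn.from_quat([x,y,z,w]),o
def down(yaw,tilt=0.,s=1):
    # tool x along s*(slat x dir), tool y along slat -z ; tilt lowers +x edge
    c=Rn.from_euler("ZY",[yaw,tilt]).as_matrix()
    X=s*c[:,0];Y=-c[:,2]; return Rn.from_matrix(np.stack([X,Y,np.cross(X,Y)],1))
def delta(P,R):
    p,r,_=cur(); rv=(r.inv()*R).as_rotvec(degrees=True)/6
    print("turn units",rv.round(3),"shift units, current axes",(r.inv().apply(P-p)/.03).round(3)," target axes",(R.inv().apply(P-p)/.03).round(3))
def frm(x,y,z):
    c,s=np.cos(FY),np.sin(FY); return np.array([F[0]+c*x-s*y,F[1]+s*x+c*y,z])
E
python3 - <<'E'
from h import *
p,r,o=cur(); print(p,r.as_matrix().round(3))
for s in (1,-1):
    delta(np.array([.5407,.2933,.15]),down(.06,0,s))
    delta(np.array([.53,-.05,.15]),down(.0337,0.255,s))
# plank heights
Q=pts("top",np.load("top_d.npy"))
for x in np.arange(.3,1.0,.03):
    q=Q[(abs(Q[:,0]-x)<.015)&(abs(Q[:,1]-.15)<.1)]
    if len(q): print(round(x,2),q[:,2].max().round(3),np.median(q[:,2]).round(3))
E
```

```text
[ 0.15048328 -0.55498577  0.23129875] [[ 0.262 -0.     0.965]
 [-0.965 -0.     0.262]
 [ 0.    -1.    -0.   ]]
turn units [ 1.0000e-03 -1.3044e+01  0.0000e+00] shift units, current axes [-23.886   2.708  19.954]  target axes [14.679  2.71  27.445]
turn units [ -1.63  -12.719   2.059] shift units, current axes [-12.935   2.709  16.615]  target axes [13.467 -0.71  16.397]
turn units [-0.0000e+00  1.6956e+01  1.0000e-03] shift units, current axes [-23.886   2.708  19.954]  target axes [-14.679   2.71  -27.445]
turn units [-2.192 17.102 -1.736] shift units, current axes [-12.935   2.709  16.615]  target axes [-13.467  -0.71  -16.397]
0.3 0.356 0.024
0.33 0.033 0.024
0.36 0.03 0.023
0.39 0.007 -0.0
0.42 0.016 0.0
0.45 0.043 0.0
0.48 0.044 0.0
0.51 0.044 0.001
0.54 0.045 0.001
0.57 0.044 0.001
0.6 0.043 0.0
0.63 0.044 0.0
0.66 0.043 0.0
0.69 0.008 0.0
0.72 0.042 0.018
0.75 0.044 0.036
0.78 0.044 0.036
0.81 0.043 0.036
0.84 0.093 0.048
0.87 0.094 0.086
0.9 0.095 0.086
0.93 0.095 0.086
0.96 0.095 0.086
0.99 0.093 0.086
```

Call:
step_arm([
  [0, -1, 0, 0, 0.2, 0, 1],
  [0, -1, 0, 0, 0.2, 0, 1],
  [0, -1, 0, 0, 0.2, 0, 1],
  [0, -1, 0, 0, 0.2, 0, 1],
  [0, -1, 0, 0, 0.2, 0, 1],
  [0, -1, 0, 0, 0.2, 0, 1],
  [0, -1, 0, 0, 0.2, 0, 1],
  [0, -1, 0, 0, 0.2, 0, 1],
  [0, -1, 0, 0, 0.2, 0, 1],
  [0, -1, 0, 0, 0.2, 0, 1],
])

```text
time_s: 2.3
eef_pos: [0.1505, -0.555, 0.171]
eef_rot: [0.701, -0.701, 0.09, -0.09]
wrist_force: [-0.2, -0.9, 0.2]
opening: 0.999
```

Call:
step_arm([
  [0, -1, 0, 0, 0.2, 0, 1],
  [0, -1, 0, 0, 0.2, 0, 1],
  [0, -1, 0, 0.5, 0.1, 1, 1],
  [0, 0, 0, 0.5, 0, 1, 1],
  [0, 0, 0, 0.5, 0, 1, 1],
  [0, 0, 0, 0.5, 0, 1, 1],
  [0, 0, 0, 0.5, 0, 1, 1],
  [0, 0, 0, 0.5, 0, 1, 1],
  [0, 0, 0, 0.5, 0, 1, 1],
  [0, 0, 0, 0.5, 0, 1, 1],
])

```text
time_s: 3.3
eef_pos: [0.2606, -0.3091, 0.1564]
eef_rot: [-0.707, 0.707, 0.02, -0.019]
wrist_force: [1.0, -0.2, 0.3]
opening: 0.999
```

Call:
step_arm([
  [0, 0, 0, 0.5, 0, 1, 1],
  [0, 0, 0, 0.5, 0, 1, 1],
  [0, 0, 0, 0.5, 0, 1, 1],
  [0, 0, 0, 0.5, 0, 1, 1],
  [0, 0, 0, 0.5, 0, 1, 1],
  [0, 0, 0, 0.5, 0, 1, 1],
  [0, 0, 0, 0.5, 0, 1, 1],
  [0, 0, 0, 0.5, 0, 1, 1],
  [0, 0, 0, 0.5, 0, 1, 1],
  [0, 0, 0, 0.5, 0, 1, 1],
])

```text
time_s: 4.3
eef_pos: [0.3939, -0.0011, 0.1566]
eef_rot: [-0.707, 0.707, 0.02, -0.019]
wrist_force: [0.6, -0.5, 0.2]
opening: 1.0
```

```bash
python3 - <<'E'
from h import *
print(cur()[2]["time_s"],cur()[0],cur()[2]["q"]);delta(np.array([.5407,.2933,.15]),down(.06,0,1))
E
```

```text
4.3 [ 0.39391927 -0.0010685   0.15663443] [-3.06351963e-01 -1.61479801e-01  2.11255764e+00 -6.62415657e-05
  1.18943035e+00 -3.61809767e-01]
turn units [ 0.004 -0.043  0.009] shift units, current axes [5.429 0.222 9.526]  target axes [5.472 0.221 9.501]
```

Call:
step_arm([
  [0, 0, 0, 0.54, 0, 0.95, 1],
  [0, 0, 0, 0.54, 0, 0.95, 1],
  [0, 0, 0, 0.54, 0, 0.95, 1],
  [0, 0, 0, 0.54, 0, 0.95, 1],
  [0, 0, 0, 0.54, 0.3, 0.95, 1],
  [0, 0, 0, 0.54, 0.6, 0.95, 1],
  [0, 0, 0, 0.54, 0.6, 0.95, 1],
  [0, 0, 0, 0.54, 0.6, 0.95, 1],
  [0, 0, 0, 0.54, 0.5, 0.95, 1],
  [0, 0, 0, 0.55, 0, 0.95, 1],
])

```text
time_s: 5.3
eef_pos: [0.5382, 0.2918, 0.0754]
eef_rot: [-0.706, 0.707, 0.018, -0.021]
wrist_force: [-0.2, 0.4, 0.6]
opening: 1.002
```

```bash
python3 - <<'E'
from fit import *
for n in ("top","side"):
    p,d=ctrl.camera(n); a,b,c,e=(150,260,140,450) if n=="top" else (160,330,220,420)
    im=p[a:b,c:e]; f=min(800/im.shape[1],600/im.shape[0])
    cv2.imwrite(f"pics/{n}_1.png",cv2.resize(im,None,fx=f,fy=f,interpolation=cv2.INTER_CUBIC))
print(cur()[2]["time_s"],cur()[0]);delta(np.array([.5407,.2933,.0155]),down(.052,0,1))
E
```

```text
5.4 [0.54072619 0.29408019 0.07780978]
turn units [-0.01   0.056  0.01 ] shift units, current axes [-0.005  2.077 -0.028]  target axes [-2.000e-03  2.077e+00 -2.600e-02]
```

View pics/side_1.png

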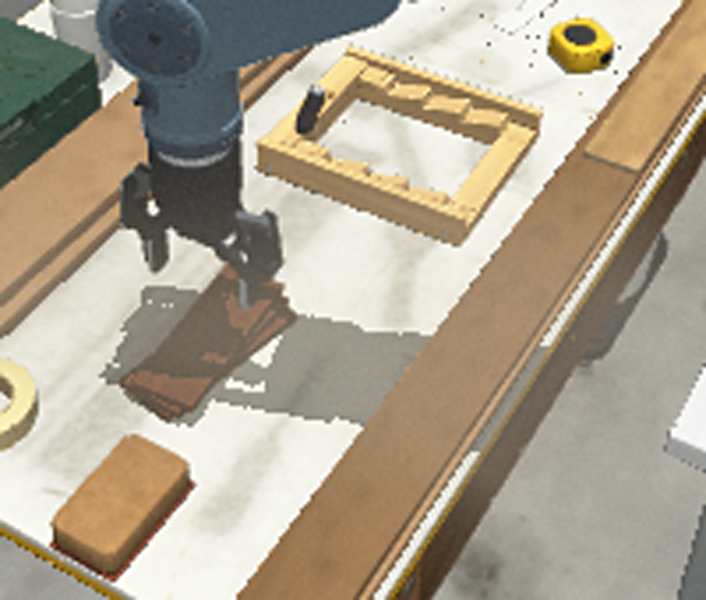

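Call:
step_arm([
  [0, 0, 0, 0, 0.6, 0, 1],
  [0, 0, 0, 0, 0.7, 0, 1],
  [0, 0, 0, 0, 0.5, 0, 1],
  [0, 0, 0, 0, 0.26, 0, 1],
  [0, 0, 0, 0, 0, 0, 1],
  [0, 0, 0, 0, 0, 0, 0.5],
  [0, 0, 0, 0, 0, 0, 0.3],
  [0, 0, 0, 0, 0, 0, 0],
  [0, 0, 0, 0, 0, 0, 0],
  [0, 0, 0, 0, 0, 0, 0],
])

```text
time_s: 6.4
eef_pos: [0.541, 0.2915, 0.0182]
eef_rot: [0.707, -0.707, -0.021, 0.019]
wrist_force: [-0.6, -0.3, 7.2]
opening: 0.699
```

Call:
step_arm([
  [0, 0, 0, 0, 0, 0, 0],
  [0, 0, 0, 0, -0.2, 0, 0],
  [0, 0, 0, 0, -0.3, 0, 0],
  [0, 0, 0, 0, -0.5, 0, 0],
  [0, 0, 0, 0, -0.5, 0, 0],
  [0, 0, 0, 0, -0.5, 0, 0],
  [0, 0, 0, 0, 0, 0, 0],
])

```text
time_s: 7.1
eef_pos: [0.5418, 0.2919, 0.0802]
eef_rot: [0.707, -0.706, -0.022, 0.018]
wrist_force: [1.4, -0.1, 0.2]
opening: 0.7
```

```bash
python3 - <<'E'
from fit import *
for n in ("top","side"):
    p,d=ctrl.camera(n); a,b,c,e=(150,260,140,450) if n=="top" else (160,330,220,420)
    np.save(f"{n}_d1.npy",d)
    im=p[a:b,c:e]; f=min(800/im.shape[1],600/im.shape[0])
    cv2.imwrite(f"pics/{n}_2.png",cv2.resize(im,None,fx=f,fy=f,interpolation=cv2.INTER_CUBIC))
print(cur()[2])
E
```

```text
{'time_s': 7.2, 'q': array([ 3.01428452e-01,  4.36866808e-01,  1.61579144e+00, -2.36149740e-05,
        1.08741934e+00,  2.46026684e-01]), 'dq': array([ 0.00100998,  0.02460764,  0.0165254 ,  0.00024195, -0.00172893,
       -0.00059007]), 'joint_efforts': array([ 9.34850425e-03, -5.37251723e+01, -3.13982999e+01,  3.00547676e-03,
       -2.07863183e-02,  2.08915321e-05]), 'eef_pos': array([0.54005795, 0.29126013, 0.0773463 ]), 'eef_rot': array([ 0.70697287, -0.70669751, -0.02010656,  0.01907114]), 'wrist_force': array([ 0.31338112,  0.52390139, -0.47202949]), 'torque': array([-0.01234088,  0.0211935 , -0.00215986]), 'opening': 0.6989106370242271}
```

View pics/side_2.png

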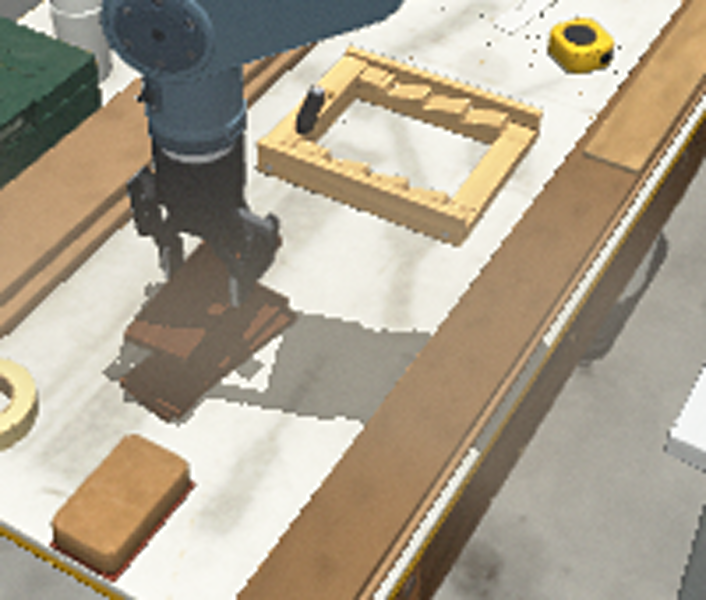

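```bash
python3 - <<'E'
from fit import *
for n in ("top","side"):
    Q=pts(n,np.load(f"{n}_d1.npy")); q=Q[(abs(Q[:,0]-.54)<.06)&(abs(Q[:,1]-.295)<.11)&(Q[:,2]<.14)&(Q[:,2]>.005)]
    print(n,np.histogram(q[:,2],bins=np.arange(0,.14,.005)))
    for a in np.arange(.2,.4,.02):
        k=q[(abs(q[:,1]-a)<.01)&(q[:,2]>.06)]
        if len(k): print(round(a,2),np.percentile(k[:,2],[5,50,95]).round(4),np.percentile(k[:,0],[2,98]).round(4))
E
```

```text
top (array([  0,  54,  31,  67,  53,   3,   0,   0,   0,   0,   0,   0,   0,
         0,   0,   1,   5,  85, 376,  55,   2,   1,   1,   1,   0,   0,
         2,   1]), array([0.   , 0.005, 0.01 , 0.015, 0.02 , 0.025, 0.03 , 0.035, 0.04 ,
       0.045, 0.05 , 0.055, 0.06 , 0.065, 0.07 , 0.075, 0.08 , 0.085,
       0.09 , 0.095, 0.1  , 0.105, 0.11 , 0.115, 0.12 , 0.125, 0.13 ,
       0.135, 0.14 ]))
0.2 [0.0878 0.0898 0.0941] [0.5188 0.5303]
0.22 [0.0873 0.0922 0.0961] [0.5184 0.578 ]
0.24 [0.0881 0.0923 0.0958] [0.516  0.5752]
0.26 [0.089  0.0922 0.0956] [0.5137 0.5751]
0.28 [0.0878 0.0929 0.1069] [0.5136 0.5837]
0.36 [0.0811 0.0849 0.0887] [0.5057 0.5059]
0.38 [0.0912 0.0913 0.0914] [0.5057 0.5057]
side (array([  0,  45,  79, 264, 285,   1,   0,   0,   0,   0,   0,   0,   0,
         0,   0,   2,  22, 210, 372,  14,  18,  19,  13,  15,  12,  17,
        22,  43]), array([0.   , 0.005, 0.01 , 0.015, 0.02 , 0.025, 0.03 , 0.035, 0.04 ,
       0.045, 0.05 , 0.055, 0.06 , 0.065, 0.07 , 0.075, 0.08 , 0.085,
       0.09 , 0.095, 0.1  , 0.105, 0.11 , 0.115, 0.12 , 0.125, 0.13 ,
       0.135, 0.14 ]))
0.22 [0.0818 0.0885 0.0912] [0.5149 0.5176]
0.24 [0.0897 0.0898 0.0937] [0.5375 0.5552]
0.26 [0.0886 0.091  0.0927] [0.5376 0.5732]
0.28 [0.0888 0.0922 0.1375] [0.4815 0.5849]
0.3 [0.0885 0.1    0.1374] [0.4879 0.5922]
0.32 [0.0864 0.0903 0.0934] [0.5081 0.5686]
0.34 [0.087  0.0906 0.0933] [0.5073 0.5667]
0.36 [0.0871 0.0906 0.0939] [0.5053 0.5655]
0.38 [0.0832 0.089  0.0939] [0.5065 0.5645]
```

View pics/top_2.png

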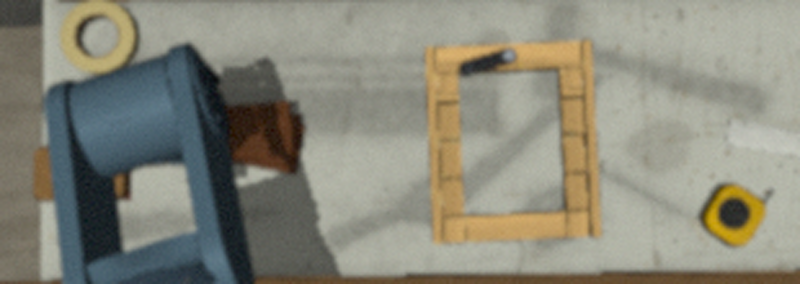

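```bash
cat >> h.py <<'E'
def place(k,up,back,zoff,yoff,tilt=.255):
    """TCP pose so a slat held with centre zoff behind TCP, yoff along tool z is 'up' above seat k and 'back' short of shoulder"""
    R=down(FY,tilt); C=frm([-.071,-.025,.021][k-1],0,.031)
    P=C+R.apply([-back,-up+zoff,-yoff]); return P,R
E
python3 - <<'E'
from h import *
P,R=place(1,.045,.005,.0092,.0015); print(P); delta(P,R)
E
```

```text
[ 0.46558054 -0.05095015  0.06690357]
turn units [0.023 0.207 2.449] shift units, current axes [ -3.111   0.34  -11.252]  target axes [ -2.685   1.06  -11.317]
```

Call:
step_arm([
  [0, 0, 0, -0.26, 0, -0.93, 0],
  [0, 0, 0, -0.26, 0, -0.93, 0],
  [0, 0, 0, -0.26, 0, -0.93, 0],
  [0, 0, 0, -0.26, 0, -0.93, 0],
  [0, 0, 0, -0.26, 0, -0.93, 0],
  [0, 0, 0, -0.26, 0, -0.93, 0],
  [0, 0, 0, -0.26, 0, -0.93, 0],
  [0, 0, 0, -0.26, 0, -0.93, 0],
  [0, 0, 0, -0.26, 0, -0.93, 0],
  [0, 0, 0, -0.26, 0, -0.93, 0],
])

```text
time_s: 8.2
eef_pos: [0.4761, 0.0073, 0.0758]
eef_rot: [0.707, -0.707, -0.019, 0.02]
wrist_force: [0.7, 0.4, 0.5]
opening: 0.701
```

Call:
step_arm([
  [0, 0, 0, -0.26, 0, -0.93, 0],
  [0, 0, 0, -0.26, 0, -0.93, 0],
  [0, 0.07, 0.8, 0, 0, 0, 0],
  [0, 0.07, 0.8, 0, 0, 0, 0],
  [0, 0.07, 0.83, 0, 0.3, 0, 0],
  [0, 0, 0, 0, 0, 0, 0],
])

```text
time_s: 8.8
eef_pos: [0.463, -0.0483, 0.0655]
eef_rot: [-0.699, 0.703, -0.079, -0.103]
wrist_force: [-0.2, 0.1, -1.2]
opening: 0.699
```

```bash
python3 - <<'E'
from h import *
for n in ("side","top"):
    p,d=ctrl.camera(n); a,b,c,e=(150,260,140,450) if n=="top" else (160,330,220,420)
    np.save(f"{n}_d2.npy",d)
    im=p[a:b,c:e]; f=min(800/im.shape[1],600/im.shape[0])
    cv2.imwrite(f"pics/{n}_3.png",cv2.resize(im,None,fx=f,fy=f,interpolation=cv2.INTER_CUBIC))
print(cur()[0],cur()[2]["time_s"])
P,R=place(1,.045,.005,.0092,.0015); delta(P,R)
P,R=place(1,.0,.005,.0092,.0015); delta(P,R)
E
```

```text
[ 0.46247605 -0.047979    0.06651792] 8.9
turn units [ 0.017  0.001 -0.004] shift units, current axes [ 0.094 -0.038 -0.103]  target axes [ 0.094 -0.038 -0.102]
turn units [ 0.017  0.001 -0.004] shift units, current axes [ 0.094  1.462 -0.1  ]  target axes [ 0.094  1.462 -0.102]
```

View pics/side_3.png

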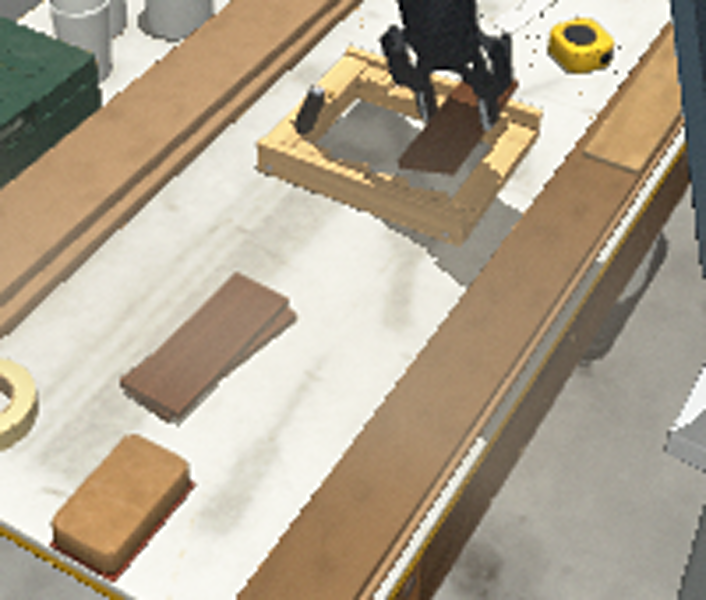

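View pics/top_3.png

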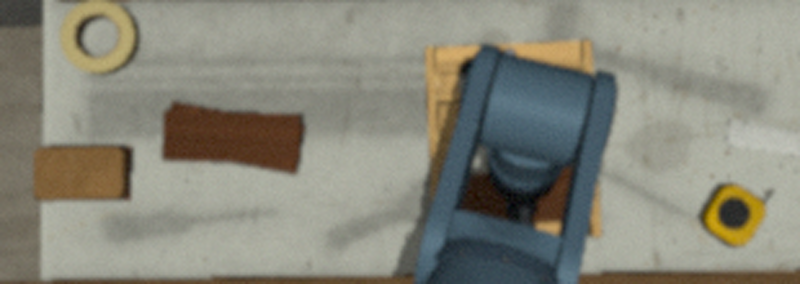

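Call:
step_arm([
  [0, 0, 0, 0.09, 0.3, -0.1, 0],
  [0, 0, 0, 0, 0.4, 0, 0],
  [0, 0, 0, 0, 0.4, 0, 0],
  [0, 0, 0, 0, 0.2, 0, 0],
  [0, 0, 0, 0, 0.06, 0, 0],
  [0, 0, 0, 0, 0, 0, 0],
])

```text
time_s: 9.5
eef_pos: [0.4553, -0.0517, 0.0272]
eef_rot: [-0.699, 0.704, -0.078, -0.102]
wrist_force: [0.1, -0.1, -0.5]
opening: 0.703
```

```bash
python3 - <<'E'
from h import *
print(cur()[0],cur()[2]["wrist_force"],cur()[2]["torque"])
P,R=place(1,.0,.0,.0092,.0015); delta(P,R)
E
```

```text
[ 0.45532664 -0.05171877  0.02716862] [ 0.11533483 -0.0703592  -0.5366343 ] [ 0.00402097 -0.21841636  0.04380516]
turn units [ 0.023 -0.008 -0.   ] shift units, current axes [0.164 0.132 0.015]  target axes [0.164 0.132 0.014]
```

Call:
step_arm([
  [0, 0, 0, 0, 0.05, 0, 0],
  [0, 0, 0, 0, 0.05, 0, 0],
  [0, 0, 0, 0, 0, 0, 0],
])

```text
time_s: 9.8
eef_pos: [0.4558, -0.052, 0.0257]
eef_rot: [-0.699, 0.704, -0.078, -0.101]
wrist_force: [-0.9, 1.0, 6.2]
opening: 0.704
```

Call:
step_arm([
  [0, 0, 0, 0, 0.03, 0, 0],
  [0, 0, 0, 0, 0, 0, 0],
])

```text
time_s: 10.0
eef_pos: [0.4557, -0.052, 0.0257]
eef_rot: [-0.699, 0.704, -0.078, -0.101]
wrist_force: [-2.5, 1.6, 14.1]
opening: 0.704
```

Call:
step_arm([
  [0, 0, 0, 0, 0.03, 0, 0],
  [0, 0, 0, 0, 0, 0, 0],
])

```text
time_s: 10.2
eef_pos: [0.4558, -0.052, 0.0256]
eef_rot: [-0.699, 0.704, -0.078, -0.101]
wrist_force: [-4.5, 2.3, 21.5]
opening: 0.699
```

Call:
step_arm([
  [0, 0, 0, 0, -0.06, 0, 0],
  [0, 0, 0, 0.08, 0, 0, 0],
  [0, 0, 0, 0, 0, 0, 0],
])

```text
time_s: 10.5
eef_pos: [0.4575, -0.052, 0.0253]
eef_rot: [-0.699, 0.704, -0.078, -0.102]
wrist_force: [-4.2, 0.3, 13.7]
opening: 0.701
```

Call:
step_arm([
  [0, 0, 0, 0.06, 0, 0, 0],
  [0, 0, 0, 0, 0, 0, 0],
])

```text
time_s: 10.7
eef_pos: [0.458, -0.0519, 0.0251]
eef_rot: [-0.699, 0.704, -0.079, -0.103]
wrist_force: [-9.2, 0.7, 20.5]
opening: 0.7
```

Call:
step_arm([
  [0, 0, 0, 0.05, 0, 0, 0],
  [0, 0, 0, 0, 0, 0, 0],
])

```text
time_s: 10.9
eef_pos: [0.4581, -0.0519, 0.0251]
eef_rot: [-0.698, 0.704, -0.08, -0.104]
wrist_force: [-13.9, -0.5, 26.0]
opening: 0.704
```

```bash
python3 - <<'E'
from h import *
print(cur()[0],cur()[2]["wrist_force"],cur()[2]["torque"])
P,R=place(1,.0,.0,.0092,.0015); delta(P,R)
E
```

```text
[ 0.45814856 -0.0518894   0.02507374] [-13.86565214  -0.48322134  25.97969065] [-0.12545027  2.70899559 -0.21687369]
turn units [ 0.027 -0.008 -0.059] shift units, current axes [0.056 0.088 0.023]  target axes [0.056 0.088 0.023]
```

Call:
step_arm([
  [0, 0, 0, -0.04, -0.06, 0, 0],
  [0, 0, 0, 0, 0, 0, 0.8],
  [0, 0, 0, 0, 0, 0, 0.9],
  [0, 0, 0, 0, 0, 0, 1],
  [0, 0, 0, 0, 0, 0, 1],
  [0, 0, 0, 0, -0.4, 0, 1],
  [0, 0, 0, 0, -0.8, 0, 1],
  [0, 0, 0, 0, -0.9, 0, 1],
  [0, 0, 0, 0, -0.9, 0, 1],
  [0, 0, 0, 0, 0, 0, 1],
])

```text
time_s: 11.9
eef_pos: [0.4861, -0.0515, 0.1167]
eef_rot: [-0.698, 0.705, -0.075, -0.099]
wrist_force: [0.5, -0.0, -0.2]
opening: 1.0
```

```bash
cat > snap.py <<'E'
import sys
from fit import *
k=sys.argv[1]
for n in ("side","top"):
    p,d=ctrl.camera(n); a,b,c,e=(150,260,140,450) if n=="top" else (160,330,220,420)
    np.save(f"{n}_d{k}.npy",d)
    im=p[a:b,c:e]; f=min(800/im.shape[1],600/im.shape[0])
    cv2.imwrite(f"pics/{n}_{k}.png",cv2.resize(im,None,fx=f,fy=f,interpolation=cv2.INTER_CUBIC))
print(cur()[0],cur()[2]["time_s"])
E
python3 snap.py 4
```

```text
[ 0.48305259 -0.05073243  0.11319102] 12.0
```

View pics/side_4.png

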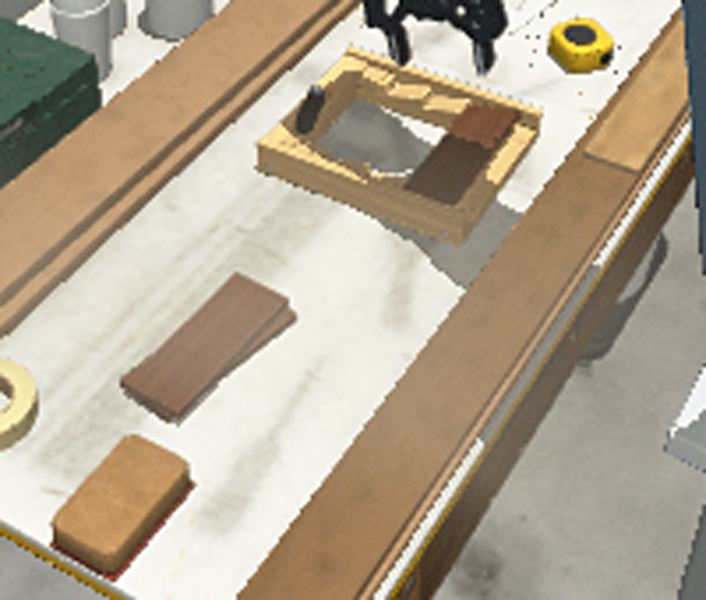

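```bash
cat > chk.py <<'E'
import sys
from fit import *
def seated(k,Ds,tilt=.255):
    """slat k: fit (x,y,yaw,z) in frame coords by ICP to tilted slab, plus plane tilt"""
    xc=[-.071,-.025,.021][k-1]
    B=box(-.031,.031,-.083,.083,-.005,.005)@Rn.from_euler("y",tilt).as_matrix().T
    out=[]
    for n,d in Ds.items():
        Q=pts(n,d)-np.array([F[0],F[1],0]); c,s=np.cos(FY),np.sin(FY)
        Q=np.stack([c*Q[:,0]+s*Q[:,1],-s*Q[:,0]+c*Q[:,1],Q[:,2]],1)
        lo=-.036 if k==1 else -.02
        h=.031+.0052-np.tan(tilt)*(Q[:,0]-xc)
        m=(Q[:,0]>xc-.036)&(Q[:,0]<xc+(.036 if k==3 else .026))&(abs(Q[:,1])<.087)&(abs(Q[:,2]-h)<.009)
        if k<3: pass
        q=Q[m&(abs(Q[:,1])<.055)]
        r,e=fit(B,Q[m],[xc,0,0,.031]); 
        A=np.c_[q[:,0]-xc,q[:,1],np.ones(len(q))]
        co=np.linalg.lstsq(A,q[:,2],rcond=None)[0]
        print(n,k,m.sum(),"x,y,yaw,z",r.round(4),"dx",round((r[0]-xc)*1000,1),"plane tilt",co[:2].round(3),"edges x p1,p99",np.percentile(q[:,0],[1,99]).round(4),"res",round(e,4))
E
python3 - <<'E'
from chk import *
D={n:np.load(f"{n}_d4.npy") for n in ("side","top")}
try: seated(1,D)
except Exception as e: print(e)
for dz,nm in ((.010,"slat2"),):
  S=box(-.031,.031,-.083,.083,dz,dz+.01)
  for n in D:
    Q=pts(n,D[n]); q=Q[(abs(Q[:,0]-.54)<.06)&(abs(Q[:,1]-.295)<.11)&(Q[:,2]>.0155)&(Q[:,2]<.035)]
    print(n,nm,len(q),fit(S,q,[.54,.293,0,0]), cv2.minAreaRect((q[:,:2]*1000).astype(np.float32)))
E
```

```text
side 1 439 x,y,yaw,z [-0.0703 -0.0005  0.003   0.0323] dx 0.7 plane tilt [-0.216  0.003] edges x p1,p99 [-0.1016 -0.0454] res 0.0013
top 1 374 x,y,yaw,z [-0.0712 -0.0001 -0.0068  0.0315] dx -0.2 plane tilt [-0.267  0.01 ] edges x p1,p99 [-0.0999 -0.0463] res 0.0017
side slat2 786 (array([ 5.41778998e-01,  2.93842223e-01, -1.49425898e-02,  3.63229484e-04]), np.float64(0.0014246379337349918)) ((541.2312622070312, 293.96307373046875), (168.8511505126953, 64.80609893798828), 87.84384155273438)
top slat2 1029 (array([ 5.41237764e-01,  2.94586437e-01, -1.18496849e-02,  4.78744829e-04]), np.float64(0.0017560792447672547)) ((541.1380004882812, 294.6187744140625), (166.25601196289062, 61.94614791870117), 87.57804107666016)
```

```bash
python3 - <<'E'
from chk import *
D={n:np.load(f"{n}_d4.npy") for n in ("side","top")}
S=box(-.031,.031,-.083,.083,.01,.02)
for n in D:
    Q=pts(n,D[n]); q=Q[(abs(Q[:,0]-.54)<.06)&(abs(Q[:,1]-.295)<.11)&(Q[:,2]>.0155)&(Q[:,2]<.035)]
    for y in (-.06,.03): print(fit(S,q,[.54,.293,y,0]))
P=np.array([.5415,.2942,.10]); delta(P,down(-.025))
E
```

```text
(array([ 5.41253259e-01,  2.93146823e-01, -5.49934828e-02,  3.56671135e-04]), np.float64(0.0014111537790653717))
(array([ 5.41766677e-01,  2.93856633e-01, -1.57695543e-02,  3.72245666e-04]), np.float64(0.0014182908076766803))
(array([ 5.41178515e-01,  2.94223984e-01, -5.43953893e-02,  4.80829905e-04]), np.float64(0.0017925079204230202))
(array([ 5.41545408e-01,  2.94473147e-01, -4.80500183e-03,  4.69760258e-04]), np.float64(0.0017933636540730857))
turn units [ 0.103  0.555 -2.409] shift units, current axes [ 2.362 -0.195 11.427]  target axes [ 1.66   0.44  11.543]
```

Call:
step_arm([
  [0.03, 0.2, -0.8, 0, 0, 0, 1],
  [0.03, 0.2, -0.8, 0, 0, 0, 1],
  [0.03, 0.25, -0.81, 0, 0, 0, 1],
  [0, 0, 0, 0.14, 0, 0.96, 1],
  [0, 0, 0, 0.14, 0, 0.96, 1],
  [0, 0, 0, 0.14, 0, 0.96, 1],
  [0, 0, 0, 0.14, 0, 0.96, 1],
  [0, 0, 0, 0.14, 0, 0.96, 1],
  [0, 0, 0, 0.14, 0, 0.96, 1],
  [0, 0, 0, 0.14, 0, 0.96, 1],
])

```text
time_s: 13.0
eef_pos: [0.5176, 0.1509, 0.1105]
eef_rot: [-0.706, 0.708, -0.014, 0.011]
wrist_force: [0.4, -0.5, -1.4]
opening: 0.998
```

Call:
step_arm([
  [0, 0, 0, 0.14, 0, 0.96, 1],
  [0, 0, 0, 0.14, 0, 0.96, 1],
  [0, 0, 0, 0.14, 0.2, 0.96, 1],
  [0, 0, 0, 0.14, 0.5, 0.96, 1],
  [0, 0, 0, 0.14, 0.5, 0.96, 1],
  [0, 0, 0, 0, 0.2, 0, 1],
  [0, 0, 0, 0, 0, 0, 1],
])

```text
time_s: 13.7
eef_pos: [0.5425, 0.2925, 0.0669]
eef_rot: [-0.706, 0.708, -0.014, 0.01]
wrist_force: [-0.4, 0.2, 0.0]
opening: 1.0
```

```bash
python3 - <<'E'
from h import *
print(cur()[0])
P=np.array([.5415,.2942,.0078]); delta(P,down(-.035))
E
```

```text
[0.54250347 0.29253312 0.06689034]
turn units [ 0.035  0.014 -0.063] shift units, current axes [-0.022  1.97   0.062]  target axes [-0.035  1.97   0.054]
```

Call:
step_arm([
  [0, 0, -0.05, -0.03, 0.6, 0.06, 1],
  [0, 0, 0, 0, 0.6, 0, 1],
  [0, 0, 0, 0, 0.5, 0, 1],
  [0, 0, 0, 0, 0.25, 0, 1],
  [0, 0, 0, 0, 0, 0, 1],
  [0, 0, 0, 0, 0, 0, 0.5],
  [0, 0, 0, 0, 0, 0, 0],
  [0, 0, 0, 0, 0, 0, 0],
  [0, 0, 0, 0, 0, 0, 0],
])

```text
time_s: 14.6
eef_pos: [0.5451, 0.2949, 0.013]
eef_rot: [-0.707, 0.707, -0.01, 0.014]
wrist_force: [-1.7, -2.0, 5.5]
opening: 0.686
```

Call:
step_arm([
  [0, 0, 0, 0, 0, 0, 0],
  [0, 0, 0, 0, -0.2, 0, 0],
  [0, 0, 0, 0, -0.3, 0, 0],
  [0, 0, 0, 0, -0.5, 0, 0],
  [0, 0, 0, 0, -0.6, 0, 0],
  [0, 0, 0, 0, -0.8, 0, 0],
  [0, 0, 0, 0, -0.2, 0, 0],
  [0, 0, 0, 0, 0, 0, 0],
])

```text
time_s: 15.4
eef_pos: [0.545, 0.2953, 0.0912]
eef_rot: [-0.707, 0.707, -0.01, 0.015]
wrist_force: [-0.0, 0.0, -0.3]
opening: 0.689
```

```bash
python3 snap.py 5; python3 - <<'E'
from fit import *
print(cur()[2]["opening"],cur()[2]["wrist_force"])
z=cur()[0]
for n in ("side","top"):
    Q=pts(n,np.load(f"{n}_d5.npy")); q=Q[(abs(Q[:,0]-.54)<.06)&(abs(Q[:,1]-.295)<.11)&(Q[:,2]<.14)&(Q[:,2]>.005)]
    h=q[(abs(q[:,1]-.295)>.03)&(q[:,2]>.045)]; print(n,len(h),np.percentile(h[:,2],[5,50,95]).round(4),np.percentile(h[:,1],[1,99]).round(4))
    for s in (1,-1):
        e=h[(s*(h[:,1]-.295)>.05)]; 
        if len(e): print(s,np.median(e[:,2]).round(4),np.percentile(e[:,0],[2,98]).round(4))
    l=q[q[:,2]<.045]; print("rest",np.percentile(l[:,2],[50,90]).round(4))
    S=box(-.031,.031,-.083,.083,-.005,.005)
    print(fit(S,h,[.5415,.294,-.03,np.median(h[:,2])-.004]))
E
```

```text
[0.5432963  0.29463599 0.08864044] 15.5
0.682384950835677 [ 0.46272945 -0.74153912 -1.11310162]
side 371 [0.0907 0.0978 0.1005] [0.2169 0.3781]
1 0.0978 [0.5173 0.5768]
-1 0.0976 [0.5112 0.5659]
rest [0.01   0.0128]
(array([ 0.54605978,  0.29342478, -0.03621799,  0.09337319]), np.float64(0.0012898290522925123))
top 396 [0.0931 0.0968 0.1002] [0.2116 0.2645]
-1 0.0968 [0.5128 0.5718]
rest [0.0095 0.0127]
(array([ 0.54305157,  0.29557516, -0.03264728,  0.09211523]), np.float64(0.0015414679875882902))
```

View pics/side_5.png

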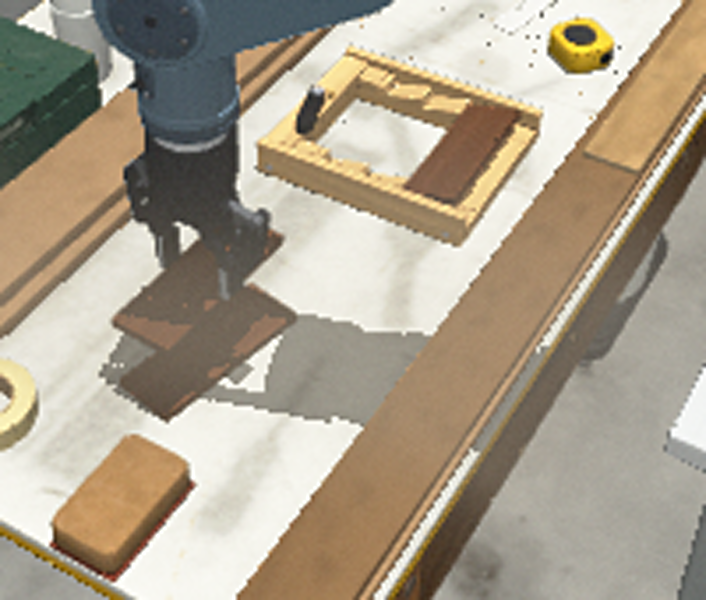

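```bash
python3 - <<'E'
from h import *
P,R=place(2,.045,.005,.0048,.0); print(P); delta(P,R)
E
```

```text
[ 0.51261313 -0.0478637   0.07116129]
turn units [-0.065 -0.655  2.46 ] shift units, current axes [ -0.624   0.603 -11.444]  target axes [ -1.214   0.919 -11.376]
```

Call:
step_arm([
  [0, 0, 0, -0.05, 0, -0.95, 0],
  [0, 0, 0, -0.05, 0, -0.95, 0],
  [0, 0, 0, -0.05, 0, -0.95, 0],
  [0, 0, 0, -0.05, 0, -0.95, 0],
  [0, 0, 0, -0.05, 0, -0.95, 0],
  [0, 0, 0, -0.05, 0, -0.95, 0],
  [0, 0, 0, -0.05, 0, -0.95, 0],
  [0, 0, 0, -0.05, 0, -0.95, 0],
  [0, 0, 0, -0.05, 0, -0.95, 0],
  [0, 0, 0, -0.05, 0, -0.95, 0],
])

```text
time_s: 16.5
eef_pos: [0.5175, 0.0096, 0.0882]
eef_rot: [-0.707, 0.707, -0.012, 0.013]
wrist_force: [1.0, 0.5, 0.1]
opening: 0.688
```

Call:
step_arm([
  [0, 0, 0, -0.05, 0, -0.95, 0],
  [0, 0, 0, -0.05, 0, -0.95, 0],
  [-0.02, -0.22, 0.82, 0, 0, 0, 0],
  [-0.02, -0.22, 0.82, 0, 0.2, 0, 0],
  [-0.02, -0.22, 0.82, 0, 0.3, 0, 0],
  [0, 0, 0, 0, 0, 0, 0],
  [0, 0, 0, 0, 0, 0, 0],
])

```text
time_s: 17.2
eef_pos: [0.5109, -0.046, 0.0732]
eef_rot: [-0.7, 0.702, -0.078, -0.102]
wrist_force: [-0.4, 0.1, -0.5]
opening: 0.683
```

```bash
python3 - <<'E'
from h import *
P,R=place(2,.0,.005,.0048,.0); print(cur()[0]); delta(P,R)
E
python3 snap.py 6
```

```text
[ 0.51090843 -0.04597858  0.07322091]
turn units [-0.015  0.008 -0.008] shift units, current axes [ 0.071  1.552 -0.067]  target axes [ 0.07   1.553 -0.065]
[ 0.51116289 -0.04616583  0.07452547] 17.3
```

View pics/side_6.png

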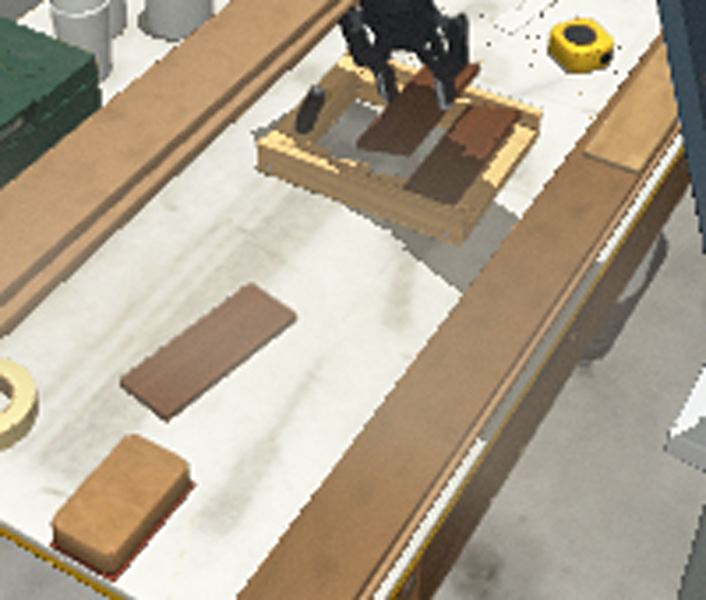

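Call:
step_arm([
  [0, 0, 0, 0.07, 0.3, -0.07, 0],
  [0, 0, 0, 0, 0.4, 0, 0],
  [0, 0, 0, 0, 0.4, 0, 0],
  [0, 0, 0, 0, 0.2, 0, 0],
  [0, 0, 0, 0, 0.1, 0, 0],
  [0, 0, 0, 0, 0, 0, 0],
])

```text
time_s: 17.9
eef_pos: [0.5028, -0.0487, 0.033]
eef_rot: [-0.7, 0.702, -0.078, -0.102]
wrist_force: [-0.1, 0.0, -0.4]
opening: 0.686
```

Call:
step_arm([
  [0, 0, 0, 0, 0.05, 0, 0],
  [0, 0, 0, 0, 0.03, 0, 0],
  [0, 0, 0, 0, 0, 0, 0],
])

```text
time_s: 18.2
eef_pos: [0.5029, -0.0489, 0.0314]
eef_rot: [-0.7, 0.703, -0.078, -0.102]
wrist_force: [-0.3, 0.8, 0.0]
opening: 0.685
```

Call:
step_arm([
  [0, 0, 0, 0, 0.03, 0, 0],
  [0, 0, 0, 0, 0, 0, 0],
])

```text
time_s: 18.4
eef_pos: [0.5028, -0.0489, 0.0306]
eef_rot: [-0.7, 0.703, -0.077, -0.101]
wrist_force: [-0.3, -1.1, -0.7]
opening: 0.685
```

```bash
python3 - <<'E'
from h import *
P,R=place(2,.0,.0,.0048,.0); print(cur()[0],cur()[2]["wrist_force"],cur()[2]["torque"]); delta(P,R)
E
```

```text
[ 0.50278625 -0.04887038  0.03058646] [-0.31772727 -1.10654358 -0.69299984] [ 0.02859475 -0.25778125 -0.00889917]
turn units [-0.004  0.006  0.013] shift units, current axes [0.143 0.109 0.022]  target axes [0.143 0.108 0.023]
```

Call:
step_arm([
  [0, 0, 0, 0, 0.04, 0, 0],
  [0, 0, 0, 0, 0, 0, 0],
])

```text
time_s: 18.6
eef_pos: [0.5028, -0.0489, 0.0304]
eef_rot: [-0.7, 0.703, -0.077, -0.101]
wrist_force: [-2.2, 0.4, 8.2]
opening: 0.686
```

Call:
step_arm([
  [0, 0, 0, 0, 0.04, 0, 0],
  [0, 0, 0, 0, 0, 0, 0],
])

```text
time_s: 18.8
eef_pos: [0.5028, -0.0489, 0.0303]
eef_rot: [-0.7, 0.703, -0.077, -0.101]
wrist_force: [-3.2, 2.7, 17.2]
opening: 0.684
```

Call:
step_arm([
  [0, 0, 0, 0, 0.03, 0, 0],
  [0, 0, 0, 0, 0, 0, 0],
])

```text
time_s: 19.0
eef_pos: [0.5028, -0.0489, 0.0302]
eef_rot: [-0.7, 0.703, -0.077, -0.101]
wrist_force: [-4.5, 2.8, 21.4]
opening: 0.682
```

```bash
python3 snap.py 7; python3 - <<'E'
from chk import *
D={n:np.load(f"{n}_d7.npy") for n in ("side","top")}
for n in D: 
    try: seated(2,{n:D[n]})
    except Exception as e: print(e)
E
```

```text
[ 0.50286077 -0.04890439  0.03024631] 19.1
side 2 349 x,y,yaw,z [-0.0283 -0.0013 -0.0022  0.0333] dx -3.3 plane tilt [-0.219  0.005] edges x p1,p99 [-0.06    0.0004] res 0.0013
top 2 178 x,y,yaw,z [-0.0252 -0.     -0.0036  0.0315] dx -0.2 plane tilt [-0.283  0.01 ] edges x p1,p99 [-0.0446  0.0002] res 0.0016
```

View pics/side_7.png

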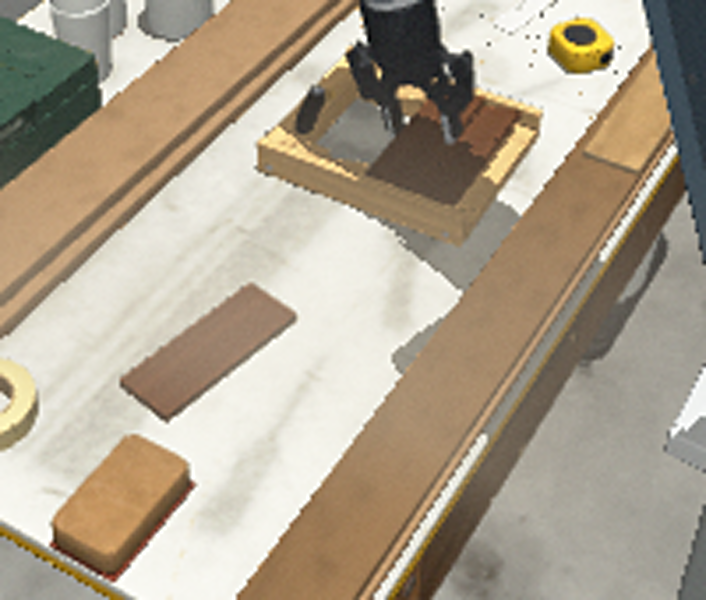

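Call:
step_arm([
  [0, 0, 0, 0, -0.06, 0, 0],
  [0, 0, 0, 0.08, 0, 0, 0],
  [0, 0, 0, 0, 0, 0, 0],
])

```text
time_s: 19.4
eef_pos: [0.5047, -0.0489, 0.0299]
eef_rot: [-0.7, 0.703, -0.078, -0.102]
wrist_force: [-4.0, 1.0, 13.4]
opening: 0.682
```

Call:
step_arm([
  [0, 0, 0, 0.05, 0, 0, 0],
  [0, 0, 0, 0, 0, 0, 0],
])

```text
time_s: 19.6
eef_pos: [0.506, -0.0489, 0.0295]
eef_rot: [-0.7, 0.703, -0.078, -0.102]
wrist_force: [-3.9, 0.2, 13.3]
opening: 0.681
```

```bash
python3 - <<'E'
from h import *
P,R=place(2,.0,.0,.0048,.0); print(cur()[0],cur()[2]["wrist_force"],cur()[2]["torque"]); delta(P,R)
E
```

```text
[ 0.50598288 -0.04894783  0.02954966] [-3.85541778  0.16379854 13.28673392] [ 0.08729251  0.92301586 -0.08040245]
turn units [-0.     0.006 -0.   ] shift units, current axes [0.032 0.102 0.029]  target axes [0.032 0.102 0.029]
```

Call:
step_arm([
  [0, 0, 0, 0.05, 0, 0, 0],
  [0, 0, 0, 0, 0, 0, 0],
])

```text
time_s: 19.8
eef_pos: [0.5064, -0.049, 0.0294]
eef_rot: [-0.7, 0.703, -0.079, -0.103]
wrist_force: [-8.7, 0.5, 18.7]
opening: 0.685
```

Call:
step_arm([
  [0, 0, 0, 0.05, 0, 0, 0],
  [0, 0, 0, 0, 0, 0, 0],
])

```text
time_s: 20.0
eef_pos: [0.5065, -0.049, 0.0294]
eef_rot: [-0.699, 0.702, -0.08, -0.104]
wrist_force: [-13.2, -0.4, 23.1]
opening: 0.683
```

```bash
python3 - <<'E'
from h import *
P,R=place(2,.0,.0,.0048,.0); print(cur()[0],cur()[2]["wrist_force"],cur()[2]["torque"]); delta(P,R)
E
```

```text
[ 0.50653173 -0.04896526  0.02935731] [-13.24743256  -0.42403826  23.09400087] [-0.14510795  2.6038926   0.08739436]
turn units [ 0.     0.011 -0.056] shift units, current axes [0.013 0.1   0.03 ]  target axes [0.012 0.1   0.03 ]
```

Call:
step_arm([
  [0, 0, 0, -0.04, -0.06, 0, 0],
  [0, 0, 0, 0, 0, 0, 0.8],
  [0, 0, 0, 0, 0, 0, 0.9],
  [0, 0, 0, 0, 0, 0, 1],
  [0, 0, 0, 0, 0, 0, 1],
  [0, 0, 0, 0, -0.4, 0, 1],
  [0, 0, 0, 0, -0.8, 0, 1],
  [0, 0, 0, 0, -0.9, 0, 1],
  [0, 0, 0, 0, -0.7, 0, 1],
  [0, 0, 0, 0, 0, 0, 1],
])

```text
time_s: 21.0
eef_pos: [0.5325, -0.0486, 0.1145]
eef_rot: [-0.7, 0.704, -0.075, -0.099]
wrist_force: [-0.2, -0.7, -0.9]
opening: 1.002
```

```bash
python3 snap.py 8; python3 - <<'E'
from chk import *
D={n:np.load(f"{n}_d8.npy") for n in ("side","top")}
for k in (1,2):
  for n in D: 
    try: seated(k,{n:D[n]})
    except Exception as e: print(e)
S=box(-.031,.031,-.083,.083,0,.01)
for n in D:
    Q=pts(n,D[n]); q=Q[(abs(Q[:,0]-.54)<.07)&(abs(Q[:,1]-.295)<.12)&(Q[:,2]>.0065)&(Q[:,2]<.025)]
    for y in (-.2,-.1,0): print(n,len(q),fit(S,q,[.54,.293,y,0]))
    print(cv2.minAreaRect((q[:,:2]*1000).astype(np.float32)))
P=np.array([.5415,.2942,.08]); delta(P,down(-.12))
E
```

```text
[ 0.52956652 -0.04798902  0.11102959] 21.1
side 1 410 x,y,yaw,z [-0.071  -0.0001  0.0049  0.0325] dx -0.0 plane tilt [-0.194 -0.006] edges x p1,p99 [-0.1021 -0.0537] res 0.0015
index -1 is out of bounds for axis 0 with size 0
side 2 429 x,y,yaw,z [-0.025  -0.0008  0.0024  0.0323] dx 0.0 plane tilt [-0.214  0.   ] edges x p1,p99 [-0.0565 -0.0002] res 0.0015
top 2 127 x,y,yaw,z [-0.0253 -0.0001 -0.0078  0.0312] dx -0.3 plane tilt [-0.275  0.004] edges x p1,p99 [-0.0263  0.0004] res 0.0016
side 760 (array([ 5.41045642e-01,  2.93087849e-01, -1.90022003e-01,  4.81803755e-04]), np.float64(0.001419527031748268))
side 760 (array([ 5.41103881e-01,  2.93387995e-01, -1.53255192e-01,  4.67420552e-04]), np.float64(0.0014552230541140312))
side 760 (array([ 5.41142898e-01,  2.93260629e-01, -1.70402193e-01,  4.79367570e-04]), np.float64(0.0014510371933939377))
((540.7684326171875, 292.7261962890625), (167.44537353515625, 64.08035278320312), 79.0639877319336)
top 985 (array([ 0.53987804,  0.29338164, -0.19202905,  0.00062009]), np.float64(0.0016723401828003166))
top 985 (array([ 0.54067462,  0.29469453, -0.16922272,  0.00061736]), np.float64(0.0017090579145726823))
top 985 (array([ 0.5406941 ,  0.29470742, -0.16789161,  0.00062168]), np.float64(0.0017179773616385707))
((532.97705078125, 289.840576171875), (199.2295684814453, 120.59700012207031), 87.98138427734375)
turn units [ 0.183  1.466 -2.412] shift units, current axes [ 1.024  0.808 11.386]  target axes [-0.971  1.034 11.372]
```

View pics/side_8.png

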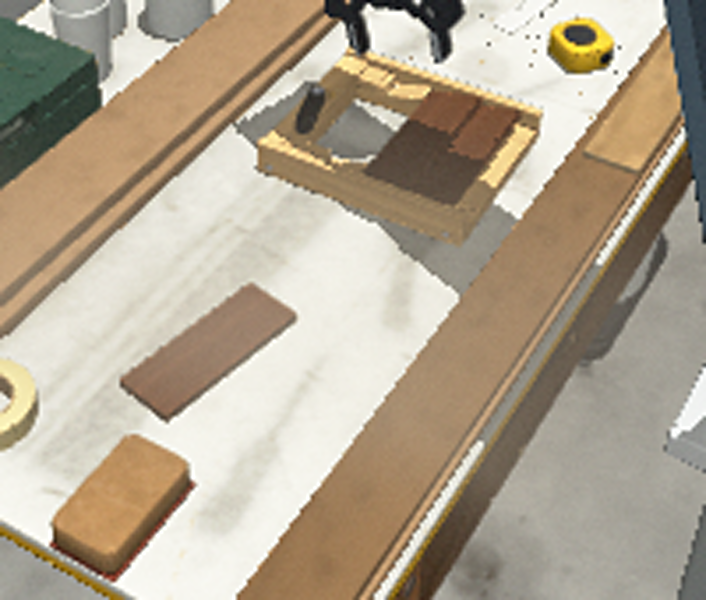

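View pics/top_8.png

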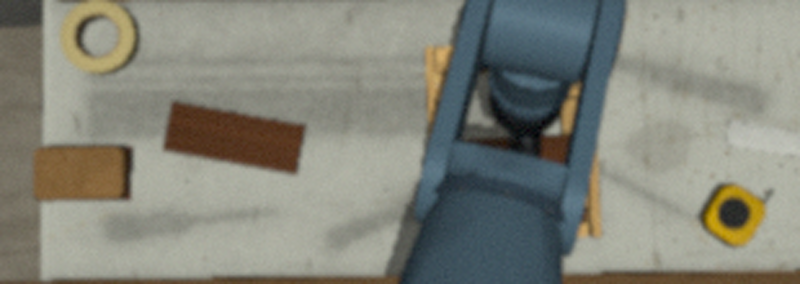

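```bash
python3 - <<'E'
from h import *
P=np.array([.541,.2935,.08]); delta(P,down(-.18)); delta(P,down(FY))
p,r,_=cur(); print((down(FY).inv()*down(-.18)).as_rotvec(degrees=True)/6, down(-.18).inv().apply(P-p)/.03)
E
```

```text
turn units [ 0.255  2.036 -2.408] shift units, current axes [ 1.007  0.812 11.363]  target axes [-1.663  1.034 11.267]
turn units [-0.003  0.007 -2.417] shift units, current axes [ 1.007  0.812 11.363]  target axes [ 0.764  1.034 11.364]
[0.         2.04068468 0.        ] [-1.66292918  1.03431953 11.26729155]
```

Call:
step_arm([
  [0, 0, -0.8, 0, 0, 0, 1],
  [0, 0, -0.8, 0, 0, 0, 1],
  [0, 0, -0.82, 0, 0, 0, 1],
  [0, 0, 0, 0.06, 0, 0.95, 1],
  [0, 0, 0, 0.06, 0, 0.95, 1],
  [0, 0, 0, 0.06, 0, 0.95, 1],
  [0, 0, 0, 0.06, 0, 0.95, 1],
  [0, 0, 0, 0.06, 0, 0.95, 1],
  [0, 0, 0, 0.06, 0, 0.95, 1],
  [0, 0, 0, 0.06, 0, 0.95, 1],
])

```text
time_s: 22.1
eef_pos: [0.5335, 0.1529, 0.1091]
eef_rot: [0.707, -0.707, -0.011, 0.013]
wrist_force: [-0.3, 0.4, 0.7]
opening: 1.003
```

Call:
step_arm([
  [0, 0, 0, 0.06, 0, 0.95, 1],
  [0, 0, 0, 0.06, 0, 0.95, 1],
  [0, 0, 0, 0.06, 0, 0.95, 1],
  [0, 0, 0, 0.06, 0, 0.95, 1],
  [0, 0, 0, 0.06, 0, 0.92, 1],
  [0, 1, 0, 0, 0.6, 0, 1],
  [0, 1.0, 0, 0, 0.8, 0, 1],
  [0, 0.04, 0, 0, 0.2, 0, 1],
  [0, 0, 0, 0, 0, 0, 1],
  [0, 0, 0, 0, 0, 0, 1],
])

```text
time_s: 23.1
eef_pos: [0.5392, 0.2935, 0.063]
eef_rot: [0.705, -0.704, 0.063, -0.062]
wrist_force: [0.2, 0.3, 0.5]
opening: 0.994
```

```bash
python3 - <<'E'
from h import *
P=np.array([.541,.2935,.004]); print(cur()[0]);delta(P,down(-.18))
E
```

```text
[0.53920477 0.29349034 0.06297629]
turn units [-0.004  0.02  -0.011] shift units, current axes [0.061 1.966 0.01 ]  target axes [0.059 1.966 0.011]
```

Call:
step_arm([
  [0, 0, 0, 0.06, 0.6, 0, 1],
  [0, 0, 0, 0, 0.6, 0, 1],
  [0, 0, 0, 0, 0.5, 0, 1],
  [0, 0, 0, 0, 0.25, 0, 1],
  [0, 0, 0, 0, 0, 0, 1],
  [0, 0, 0, 0, 0, 0, 0.8],
])

```text
time_s: 23.7
eef_pos: [0.5413, 0.2936, 0.0048]
eef_rot: [0.705, -0.704, 0.063, -0.063]
wrist_force: [-0.7, -0.4, -0.1]
opening: 0.856
```

Call:
step_arm([
  [0, 0, 0, 0, 0, 0, 0.5],
  [0, 0, 0, 0, 0, 0, 0.2],
  [0, 0, 0, 0, 0, 0, 0],
  [0, 0, 0, 0, 0, 0, 0],
  [0, 0, 0, 0, 0, 0, 0],
])

```text
time_s: 24.2
eef_pos: [0.5454, 0.2951, 0.01]
eef_rot: [0.706, -0.703, 0.06, -0.066]
wrist_force: [-4.5, -0.6, 24.5]
opening: 0.004
```

```bash
python3 - <<'E'
from h import *
P=np.array([.541,.2935,.004]); print(cur()[0],cur()[2]["opening"],cur()[2]["wrist_force"]);delta(P,down(-.18))
E
```

```text
[0.54540427 0.29505731 0.01003178] 0.004400343795797167 [-4.48659271 -0.5868821  24.49097487]
turn units [-0.05   0.009  0.075] shift units, current axes [-0.137  0.2   -0.078]  target axes [-0.135  0.201 -0.077]
```

Call:
step_arm([
  [0, 0, 0, 0, -0.5, 0, 0],
  [0, 0, 0, 0, -1, 0, 0.5],
  [0, 0, 0, 0, -0.5, 0, 1],
  [0, 0, 0, 0, 0, 0, 1],
  [0, 0, 0, 0, 0, 0, 1],
])

```text
time_s: 24.7
eef_pos: [0.5408, 0.2934, 0.0642]
eef_rot: [0.705, -0.704, 0.064, -0.063]
wrist_force: [-0.5, -0.0, -0.1]
opening: 0.679
```

```bash
python3 snap.py 9; python3 - <<'E'
from chk import *
D={n:np.load(f"{n}_d9.npy") for n in ("side","top")}
S=box(-.031,.031,-.083,.083,0,.01)
for n in D:
    Q=pts(n,D[n]); q=Q[(abs(Q[:,0]-.54)<.07)&(abs(Q[:,1]-.295)<.12)&(Q[:,2]>.0065)&(Q[:,2]<.02)]
    for y in (-.2,-.1): print(n,len(q),fit(S,q,[.54,.293,y,0]))
    print(cv2.minAreaRect((q[:,:2]*1000).astype(np.float32)))
P=np.array([.541,.2935,-.004]); print(cur()[0]);delta(P,down(-.18))
E
```

```text
[0.53982133 0.29302449 0.06282296] 24.8
side 698 (array([ 5.40664210e-01,  2.93238183e-01, -1.93929299e-01,  5.31993097e-04]), np.float64(0.0014415609638546711))
side 698 (array([ 5.41100218e-01,  2.93872002e-01, -1.59590517e-01,  5.35668710e-04]), np.float64(0.001491943418413149))
((556.455322265625, 290.79144287109375), (167.41452026367188, 98.06964874267578), 79.77806854248047)
top 502 (array([ 0.54039977,  0.29349763, -0.19902084,  0.00074481]), np.float64(0.0016863335231437594))
top 502 (array([ 0.53981854,  0.29362269, -0.13206195,  0.00075141]), np.float64(0.0016822108963593005))
((548.5154418945312, 294.3447265625), (105.50933837890625, 201.0270233154297), 0.36772802472114563)
[0.53982133 0.29302449 0.06282296]
turn units [ 0.006  0.005 -0.03 ] shift units, current axes [0.043 2.227 0.024]  target axes [0.036 2.227 0.023]
```

View pics/side_9.png

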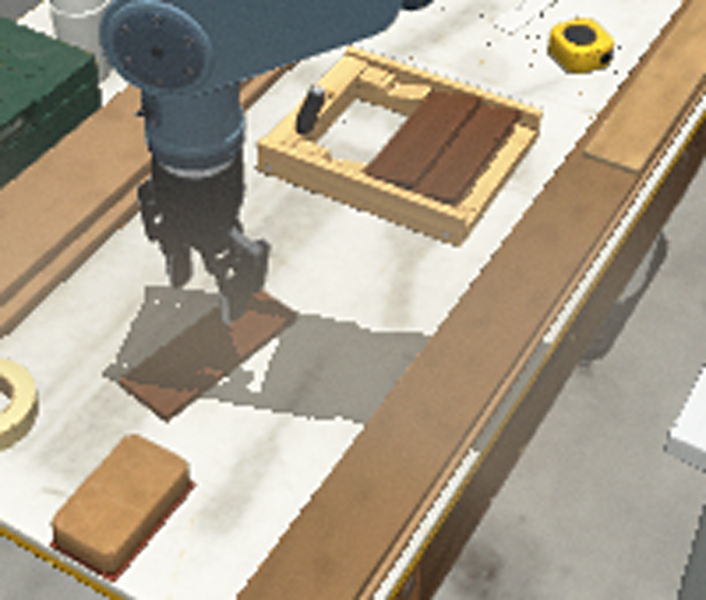

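Call:
step_arm([
  [0, 0, 0, 0, 0, 0, 1],
  [0, 0, 0, 0, 0, 0, 1],
  [0, 0, 0, 0.03, 0.6, 0.02, 1],
  [0, 0, 0, 0, 0.6, 0, 1],
  [0, 0, 0, 0, 0.5, 0, 1],
  [0, 0, 0, 0, 0.3, 0, 1],
  [0, 0, 0, 0, 0.2, 0, 1],
  [0, 0, 0, 0, 0, 0, 1],
  [0, 0, 0, 0, 0, 0, 0.7],
])

```text
time_s: 25.7
eef_pos: [0.5422, 0.294, -0.0013]
eef_rot: [0.705, -0.704, 0.063, -0.063]
wrist_force: [0.4, 0.2, -0.2]
opening: 0.853
```

Call:
step_arm([
  [0, 0, 0, 0, 0, 0, 0.5],
  [0, 0, 0, 0, 0, 0, 0.3],
  [0, 0, 0, 0, 0, 0, 0],
  [0, 0, 0, 0, 0, 0, 0],
])

```text
time_s: 26.1
eef_pos: [0.543, 0.2943, -0.0002]
eef_rot: [0.705, -0.704, 0.063, -0.064]
wrist_force: [0.4, 0.0, 5.4]
opening: 0.7
```

Gripped (opening 0.70). Lift and check.

Call:
step_arm([
  [0, 0, 0, 0, 0, 0, 0],
  [0, 0, 0, 0, -0.2, 0, 0],
  [0, 0, 0, 0, -0.4, 0, 0],
  [0, 0, 0, 0, -0.7, 0, 0],
  [0, 0, 0, 0, -0.8, 0, 0],
  [0, 0, 0, 0, -0.7, 0, 0],
  [0, 0, 0, 0, -0.2, 0, 0],
  [0, 0, 0, 0, 0, 0, 0],
])

```text
time_s: 26.9
eef_pos: [0.5426, 0.2941, 0.0897]
eef_rot: [0.705, -0.704, 0.063, -0.064]
wrist_force: [-0.1, 0.4, -1.5]
opening: 0.7
```

```bash
python3 snap.py 10; python3 - <<'E'
from fit import *
print(cur()[2]["opening"],cur()[2]["wrist_force"])
for n in ("side","top"):
    Q=pts(n,np.load(f"{n}_d10.npy")); q=Q[(abs(Q[:,0]-.54)<.06)&(abs(Q[:,1]-.295)<.11)&(Q[:,2]<.12)&(Q[:,2]>.005)]
    h=q[(abs(q[:,1]-.295)>.035)&(q[:,2]>.045)]; print(n,len(h),np.percentile(h[:,2],[5,50,95]).round(4))
    S=box(-.031,.031,-.083,.083,-.005,.005)
    print(fit(S,h,[.5415,.294,-.18,np.median(h[:,2])-.004]))
P,R=place(3,.045,.005,.0095,.0); delta(P,R); p,r,_=cur(); print(p,"after yaw only",down(FY).inv().apply(P-p)/.03,(r.inv()*down(FY)).as_rotvec(degrees=True)/6)
E
```

```text
[0.54117191 0.29358578 0.087431  ] 27.0
0.6974322636724976 [-1.05151932  0.27795953 -1.96799747]
side 362 [0.0932 0.0998 0.103 ]
(array([ 0.54328055,  0.29248728, -0.175856  ,  0.09530848]), np.float64(0.001313747167119199))
top 361 [0.0946 0.0986 0.1024]
(array([ 0.54252696,  0.29393133, -0.1855962 ,  0.09378264]), np.float64(0.0015907217583660941))
turn units [-0.26  -2.024  2.404] shift units, current axes [  2.556   0.69  -11.053]  target axes [  0.329   0.631 -11.343]
[0.54117191 0.29358578 0.087431  ] after yaw only [  0.1589071    0.69392421 -11.34311196] [-8.04844990e-04 -2.03528104e+00 -2.15381660e-02]
```

View pics/side_10.png

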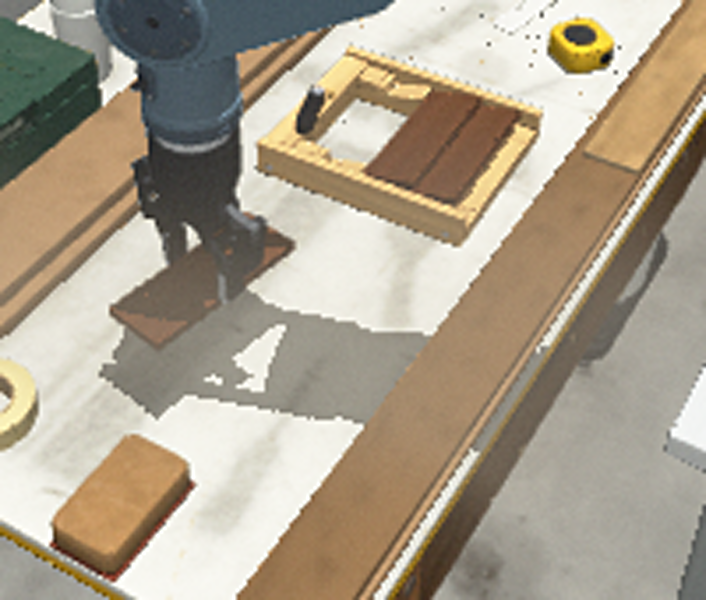

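Call:
step_arm([
  [0, -1, 0, 0, 0, 0, 0],
  [0, -1, 0, 0, 0, 0, 0],
  [0, -0.03, 0, 0.01, 0, -0.9, 0],
  [0, 0, 0, 0.01, 0, -0.95, 0],
  [0, 0, 0, 0.01, 0, -0.95, 0],
  [0, 0, 0, 0.01, 0, -0.95, 0],
  [0, 0, 0, 0.01, 0, -0.95, 0],
  [0, 0, 0, 0.01, 0, -0.95, 0],
  [0, 0, 0, 0.01, 0, -0.95, 0],
  [0, 0, 0, 0.01, 0, -0.95, 0],
])

```text
time_s: 28.0
eef_pos: [0.5504, 0.0664, 0.0865]
eef_rot: [0.707, -0.707, -0.01, 0.013]
wrist_force: [0.4, 0.1, -0.4]
opening: 0.697
```

Call:
step_arm([
  [0, 0, 0, 0.02, 0, -0.95, 0],
  [0, 0, 0, 0.02, 0, -0.95, 0],
  [0, 0, 0, 0.02, 0, -0.95, 0],
  [0, 0, 0, 0.02, 0, -0.95, 0],
  [0, 0, 0.8, 0, 0, 0, 0],
  [0, 0, 0.8, 0, 0, 0, 0],
  [0, 0, 0.82, 0, 0.2, 0, 0],
  [0, 0, 0, 0, 0, 0, 0],
  [0, 0, 0, 0, 0, 0, 0],
])

```text
time_s: 28.9
eef_pos: [0.5559, -0.046, 0.0803]
eef_rot: [-0.7, 0.702, -0.078, -0.102]
wrist_force: [0.6, -0.2, -0.4]
opening: 0.7
```

```bash
python3 - <<'E'
from h import *
P,R=place(3,.0,.005,.0095,.0); print(cur()[0]); delta(P,R)
E
python3 snap.py 11
```

```text
[ 0.55590373 -0.04599342  0.08026818]
turn units [-0.017  0.002 -0.01 ] shift units, current axes [ 0.165  1.928 -0.017]  target axes [ 0.163  1.928 -0.014]
[ 0.55608117 -0.0461261   0.08161029] 29.0
```

View pics/side_11.png

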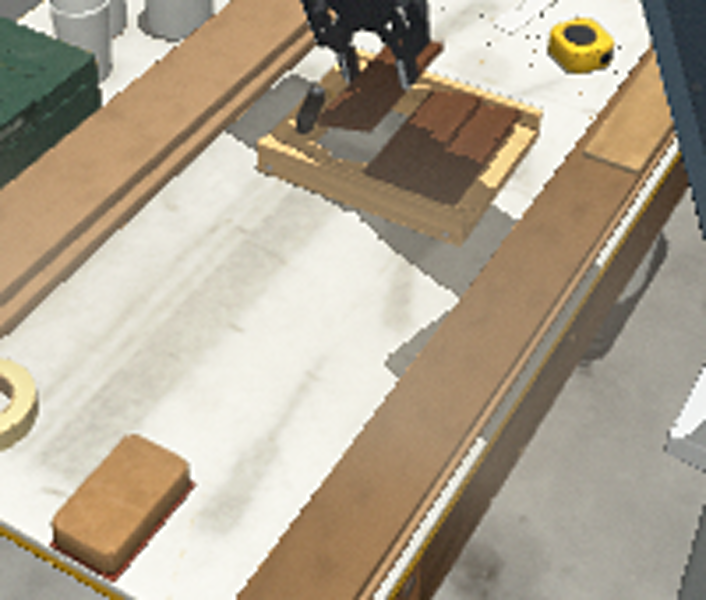

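Call:
step_arm([
  [0, 0, 0, 0.15, 0.3, 0, 0],
  [0, 0, 0, 0, 0.5, 0, 0],
  [0, 0, 0, 0, 0.5, 0, 0],
  [0, 0, 0, 0, 0.3, 0, 0],
  [0, 0, 0, 0, 0.15, 0, 0],
  [0, 0, 0, 0, 0, 0, 0],
])

```text
time_s: 29.6
eef_pos: [0.5471, -0.0465, 0.0291]
eef_rot: [-0.7, 0.702, -0.079, -0.102]
wrist_force: [0.6, -0.1, 0.5]
opening: 0.699
```

Call:
step_arm([
  [0, 0, 0, 0, 0.05, 0, 0],
  [0, 0, 0, 0, 0.03, 0, 0],
  [0, 0, 0, 0, 0, 0, 0],
])

```text
time_s: 29.9
eef_pos: [0.5477, -0.0467, 0.0282]
eef_rot: [-0.7, 0.703, -0.078, -0.101]
wrist_force: [0.1, -0.4, -1.0]
opening: 0.697
```

Call:
step_arm([
  [0, 0, 0, 0, 0.03, 0, 0],
  [0, 0, 0, 0, 0, 0, 0],
])

```text
time_s: 30.1
eef_pos: [0.5476, -0.0468, 0.0274]
eef_rot: [-0.7, 0.703, -0.078, -0.101]
wrist_force: [2.1, 0.9, 2.1]
opening: 0.698
```

```bash
python3 - <<'E'
from h import *
P,R=place(3,.0,.0,.0095,.0); print(cur()[0],cur()[2]["wrist_force"]); delta(P,R)
E
```

```text
[ 0.54763501 -0.04676444  0.02737659] [2.07972138 0.87255112 2.05169922]
turn units [-0.006 -0.004  0.015] shift units, current axes [0.152 0.152 0.003]  target axes [0.152 0.152 0.003]
```

Call:
step_arm([
  [0, 0, 0, 0, 0.04, 0, 0],
  [0, 0, 0, 0, 0, 0, 0],
])

```text
time_s: 30.3
eef_pos: [0.5476, -0.0467, 0.0273]
eef_rot: [-0.7, 0.703, -0.078, -0.101]
wrist_force: [-1.2, 0.9, 8.5]
opening: 0.696
```

Call:
step_arm([
  [0, 0, 0, 0, 0.04, 0, 0],
  [0, 0, 0, 0, 0, 0, 0],
])

```text
time_s: 30.5
eef_pos: [0.5476, -0.0468, 0.0273]
eef_rot: [-0.7, 0.703, -0.078, -0.101]
wrist_force: [-3.3, 2.6, 15.9]
opening: 0.693
```

```bash
python3 snap.py 12; python3 - <<'E'
from chk import *
D={n:np.load(f"{n}_d12.npy") for n in ("side","top")}
for k in (2,3):
  for n in D: 
    try: seated(k,{n:D[n]})
    except Exception as e: print(e)
# profile along frame x at |y|<.05
for n in D:
    Q=pts(n,D[n])-np.array([F[0],F[1],0]); c,s=np.cos(FY),np.sin(FY)
    Q=np.stack([c*Q[:,0]+s*Q[:,1],-s*Q[:,0]+c*Q[:,1],Q[:,2]],1); m=(abs(Q[:,1])>.02)&(abs(Q[:,1])<.08)&(Q[:,2]<.06)
    print(n,[(x,round(float(np.median(Q[m&(abs(Q[:,0]*1000-x)<3),2]))*1000,1),int((m&(abs(Q[:,0]*1000-x)<3)).sum())) for x in range(-60,66,6)])
E
```

```text
[ 0.54765971 -0.04680253  0.02727484] 30.6
side 2 370 x,y,yaw,z [-0.0247 -0.0011 -0.0014  0.0326] dx 0.3 plane tilt [-0.166 -0.004] edges x p1,p99 [-0.0562 -0.0114] res 0.0015
index -1 is out of bounds for axis 0 with size 0
side 3 362 x,y,yaw,z [ 0.0183 -0.0003 -0.0094  0.033 ] dx -2.7 plane tilt [-0.219  0.008] edges x p1,p99 [-0.0145  0.0521] res 0.0014
top 3 95 x,y,yaw,z [ 0.0215 -0.0002 -0.0191  0.0322] dx 0.5 plane tilt [-0.269 -0.003] edges x p1,p99 [0.0167 0.0474] res 0.0017
side [(-60, 34.1, 28), (-54, 39.4, 65), (-48, 43.0, 30), (-42, 41.5, 26), (-36, 40.3, 39), (-30, 39.0, 24), (-24, 36.6, 37), (-18, 34.7, 24), (-12, 40.5, 61), (-6, 44.5, 24), (0, 42.2, 21), (6, 40.7, 10), (12, 39.2, 21), (18, 37.9, 22), (24, 36.4, 17), (30, 35.0, 21), (36, 33.1, 18), (42, 31.6, 28), (48, 31.0, 14), (54, 26.5, 13), (60, 27.5, 10)]
top [(-60, 34.4, 9), (-54, 41.2, 8), (-48, 41.9, 6), (-42, 39.2, 6), (-36, 40.5, 4), (-30, 35.7, 2), (-24, 34.9, 2), (-18, 34.5, 1), (-12, nan, 0), (-6, nan, 0), (0, nan, 0), (6, nan, 0), (12, 37.7, 1), (18, 38.5, 8), (24, 36.1, 16), (30, 36.6, 10), (36, 33.5, 13), (42, 30.8, 26), (48, 30.1, 14), (54, 0.5, 22), (60, 1.3, 21)]
  return _methods._mean(a, axis=axis, dtype=dtype,
  ret = ret.dtype.type(ret / rcount)
```

View pics/side_12.png

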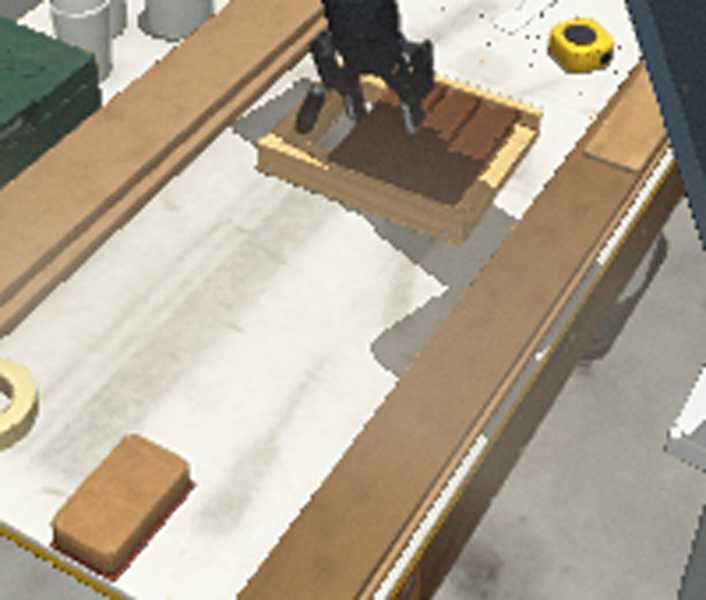

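Call:
step_arm([
  [0, 0, 0, 0, -0.03, 0, 0],
  [0, 0, 0, 0.08, 0, 0, 0],
  [0, 0, 0, 0, 0, 0, 0],
])

```text
time_s: 30.9
eef_pos: [0.5493, -0.0468, 0.0268]
eef_rot: [-0.7, 0.703, -0.078, -0.102]
wrist_force: [-3.5, 0.7, 13.3]
opening: 0.699
```

Call:
step_arm([
  [0, 0, 0, 0.06, 0, 0, 0],
  [0, 0, 0, 0, 0, 0, 0],
])

```text
time_s: 31.1
eef_pos: [0.5509, -0.0468, 0.0264]
eef_rot: [-0.7, 0.703, -0.078, -0.102]
wrist_force: [-5.1, 0.9, 13.8]
opening: 0.696
```

Call:
step_arm([
  [0, 0, 0, 0.05, 0, 0, 0],
  [0, 0, 0, 0, 0, 0, 0],
])

```text
time_s: 31.3
eef_pos: [0.5511, -0.0468, 0.0264]
eef_rot: [-0.7, 0.703, -0.079, -0.103]
wrist_force: [-10.7, 0.1, 19.2]
opening: 0.698
```

```bash
python3 - <<'E'
from h import *
P,R=place(3,.0,.0,.0095,.0); print(cur()[0],cur()[2]["wrist_force"],cur()[2]["torque"]); delta(P,R)
E
```

```text
[ 0.55114751 -0.04683128  0.02636286] [-10.67716624   0.05722     19.22522324] [-0.01211759  1.93461304  0.22418375]
turn units [-0.001  0.002 -0.031] shift units, current axes [0.031 0.149 0.009]  target axes [0.03  0.149 0.009]
```

Contact with the shoulder. Release with limited opening, retract.

Call:
step_arm([
  [0, 0, 0, 0.03, 0, 0, 0],
  [0, 0, 0, -0.05, -0.04, 0, 0],
  [0, 0, 0, 0, 0, 0, 0.8],
  [0, 0, 0, 0, 0, 0, 0.88],
  [0, 0, 0, 0, 0, 0, 0.88],
  [0, 0, 0, 0, -0.4, 0, 0.88],
  [0, 0, 0, 0, -0.8, 0, 0.88],
  [0, 0, 0, 0, -0.9, 0, 0.88],
  [0, 0, 0, 0, -0.7, 0, 0.88],
  [0, 0, 0, 0, 0, 0, 0.88],
])

```text
time_s: 32.3
eef_pos: [0.5766, -0.0465, 0.1108]
eef_rot: [-0.7, 0.704, -0.075, -0.099]
wrist_force: [0.3, -0.5, 0.5]
opening: 0.886
```

```bash
python3 snap.py 13; python3 - <<'E'
from chk import *
D={n:np.load(f"{n}_d13.npy") for n in ("side","top")}
for k in (1,2,3):
  for n in D: 
    try: seated(k,{n:D[n]})
    except Exception as e: print(e)
print(cur()[2]["q"])
E
```

```text
[ 0.5735706  -0.04586056  0.10714661] 32.4
side 1 414 x,y,yaw,z [-0.0715 -0.0003 -0.0015  0.0329] dx -0.5 plane tilt [-0.177 -0.002] edges x p1,p99 [-0.1021 -0.0526] res 0.0014
top 1 120 x,y,yaw,z [-0.0629 -0.0013 -0.1166  0.0323] dx 8.1 plane tilt [0.432 8.481] edges x p1,p99 [-0.1002 -0.0942] res 0.0016
side 2 401 x,y,yaw,z [-0.0249 -0.0019 -0.0123  0.0326] dx 0.1 plane tilt [-0.17   0.003] edges x p1,p99 [-0.0564 -0.0068] res 0.0016
index -1 is out of bounds for axis 0 with size 0
side 3 458 x,y,yaw,z [ 0.0212 -0.0015  0.0094  0.0322] dx 0.2 plane tilt [-0.219  0.004] edges x p1,p99 [-0.0111  0.0521] res 0.0014
top 3 36 x,y,yaw,z [ 0.0141 -0.0021  0.1309  0.0333] dx -6.9 plane tilt [-0.41  -0.163] edges x p1,p99 [0.0393 0.0501] res 0.0017
[-0.24711002  0.49104473  1.4907456  -0.06992244  1.40389204 -0.260322  ]
```

View pics/side_13.png

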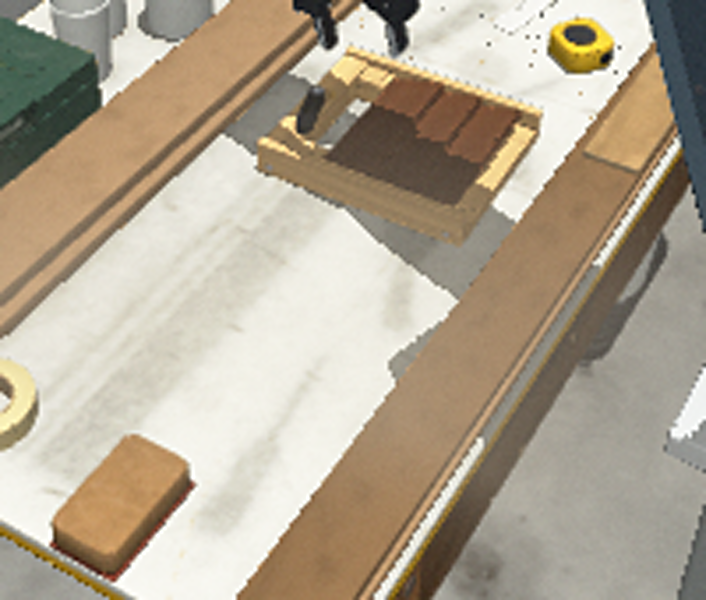

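```bash
python3 - <<'E'
from h import *
p,r,o=cur(); c,s=np.cos(FY),np.sin(FY); d=p[:2]-F
print("now frame mm",(c*d[0]+s*d[1])*1e3,(-s*d[0]+c*d[1])*1e3,p[2])
# bar angle from initial clouds
for n in ("top","side"):
    Q=pts(n,np.load(f"{n}_d13.npy") if n=="side" else np.load("top_d.npy")); Q=Q-np.array([F[0],F[1],0]); Q=np.stack([c*Q[:,0]+s*Q[:,1],-s*Q[:,0]+c*Q[:,1],Q[:,2]],1)
    q=Q[(Q[:,2]>.042)&(Q[:,2]<.055)&(Q[:,0]>.05)&(Q[:,0]<.125)&(abs(Q[:,1])<.08)]
    print(n,len(q),(q[:,:2].mean(0)*1e3).round(1),np.arctan2(.103-q[:,0].mean(),q[:,1].mean()))
pr=None
for t in np.linspace(.15,1.55,10):
    R=45-7*(t/1.55); u=np.array([-np.sin(t),np.cos(t)]); n=np.array([-np.cos(t),-np.sin(t)])
    C=np.array([103,0])+R*u-n*(9+14.5*np.cos(t)+11*np.sin(t)); print(round(t,2),C.round(1), None if pr is None else ((C-pr)/30).round(2)); pr=C
delta(frm(.130,.050,.09),down(FY))
E
```

```text
now frame mm 41.29230179590506 -0.05187261215873441 0.10714661352045393
top 124 [95.7 26.5] 0.26764186974172294
side 63 [94.4 29.3] 0.2845610531822131
0.15 [121.1  47.6] None
0.31 [114.8  49.5] [-0.21  0.06]
0.46 [108.   50.4] [-0.23  0.03]
0.62 [100.8  50.2] [-0.24 -0.01]
0.77 [93.4 48.6] [-0.24 -0.05]
0.93 [86.2 45.7] [-0.24 -0.1 ]
1.08 [79.5 41.3] [-0.22 -0.15]
1.24 [73.6 35.6] [-0.2  -0.19]
1.39 [68.8 28.8] [-0.16 -0.23]
1.55 [65.4 21.1] [-0.11 -0.26]
turn units [-0.004 -0.004 -2.417] shift units, current axes [ 3.005 -0.186  1.67 ]  target axes [2.957 0.572 1.668]
```

Call:
step_arm([
  [0, 0, -0.8, 0, 0, 0, 0.3],
  [0, 0, -0.8, 0, 0, 0, 0],
  [0, 0, -0.82, 0, 0, 0, 0],
  [0, 0, 0, 0.74, 0, 0.42, 0],
  [0, 0, 0, 0.74, 0, 0.42, 0],
  [0, 0, 0, 0.74, 0, 0.42, 0],
  [0, 0, 0, 0.74, 0, 0.41, 0],
  [0, 0, 0, 0, 0, 0, 0],
  [0, 0, 0, 0, 0, 0, 0],
])

```text
time_s: 33.3
eef_pos: [0.659, 0.0075, 0.1048]
eef_rot: [0.707, -0.707, -0.011, 0.013]
wrist_force: [-0.4, 0.2, 0.2]
opening: -0.001
```

```bash
python3 - <<'E'
from h import *
print(cur()[0],cur()[2]["opening"]);delta(frm(.130,.049,.040),down(FY))
E
```

```text
[0.65895095 0.00749259 0.10480304] -0.0006681563094101936
turn units [-0.011  0.002 -0.04 ] shift units, current axes [ 0.062  2.16  -0.049]  target axes [ 0.053  2.16  -0.046]
```

Call:
step_arm([
  [0, 0, -0.04, 0.06, 0.6, -0.04, 0],
  [0, 0, 0, 0, 0.7, 0, 0],
  [0, 0, 0, 0, 0.6, 0, 0],
  [0, 0, 0, 0, 0.24, 0, 0],
  [0, 0, 0, 0, 0, 0, 0],
  [0, 0, 0, 0, 0, 0, 0],
])

```text
time_s: 33.9
eef_pos: [0.6624, 0.0058, 0.0429]
eef_rot: [0.707, -0.707, -0.013, 0.01]
wrist_force: [0.3, -0.4, -0.1]
opening: 0.001
```

```bash
python3 snap.py 14; python3 - <<'E'
from h import *
print(cur()[0],cur()[2]["opening"]);delta(frm(.1148,.0495,.040),down(FY))
E
```

```text
[0.66312995 0.00587216 0.04371552] 34.0
[0.66312995 0.00587216 0.04371552] -0.0023899664891275534
turn units [-0.003 -0.005  0.051] shift units, current axes [-0.592  0.121  0.029]  target axes [-0.591  0.124  0.029]
```

View pics/side_14.png

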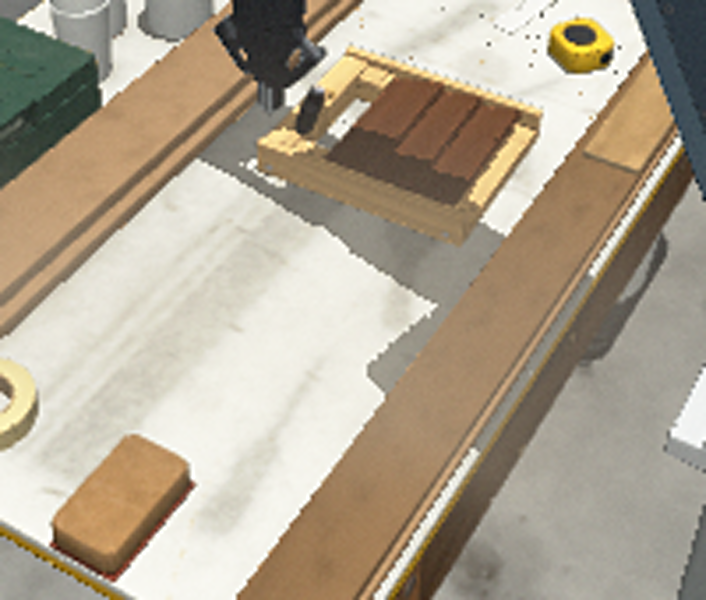

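Call:
step_arm([
  [0, 0, 0, -0.3, 0.12, 0, 0],
  [0, 0, 0, -0.29, 0, 0.03, 0],
  [0, 0, 0, -0.23, 0, 0.03, 0],
  [0, 0, 0, -0.24, 0, -0.01, 0],
  [0, 0, 0, -0.24, 0, -0.05, 0],
  [0, 0, 0, 0, 0, 0, 0],
])

```text
time_s: 34.6
eef_pos: [0.6223, 0.0047, 0.0388]
eef_rot: [0.707, -0.707, -0.013, 0.011]
wrist_force: [-0.0, 0.1, 1.2]
opening: -0.003
```

```bash
python3 snap.py 15; python3 - <<'E'
from h import *
print(cur()[0],cur()[2]["wrist_force"]);delta(frm(.0934,.0486,.040),down(FY))
E
```

```text
[0.62292025 0.00473677 0.03876362] 34.7
[0.62292025 0.00473677 0.03876362] [ 0.72544393 -0.60203886  0.49213363]
turn units [-0.008 -0.007  0.027] shift units, current axes [ 0.036 -0.041 -0.008]  target axes [ 0.036 -0.041 -0.008]
```

View pics/side_15.png

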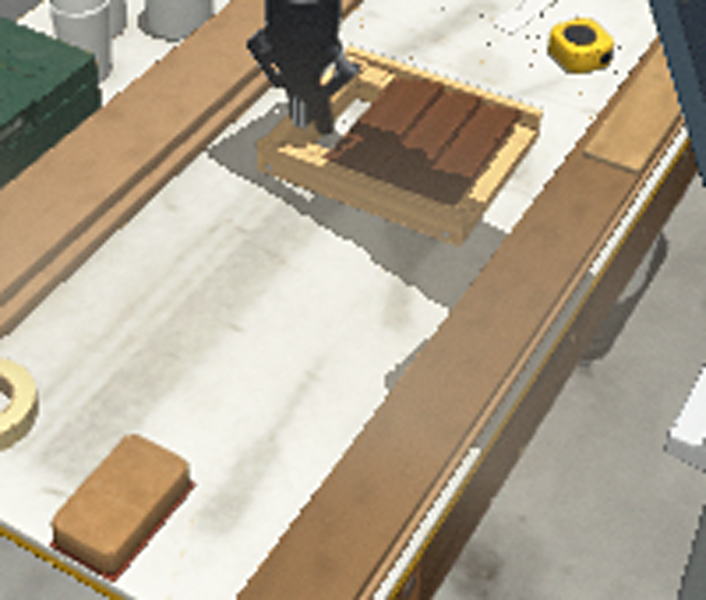

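Call:
step_arm([
  [0, 0, 0, -0.2, -0.03, -0.1, 0],
  [0, 0, 0, -0.22, 0, -0.15, 0],
  [0, 0, 0, -0.2, 0, -0.19, 0],
  [0, 0, 0, -0.16, 0, -0.23, 0],
  [0, 0, 0, -0.1, 0, -0.26, 0],
  [0, 0, 0, 0, 0, 0, 0],
])

```text
time_s: 35.3
eef_pos: [0.5971, -0.0253, 0.0394]
eef_rot: [0.707, -0.707, -0.012, 0.01]
wrist_force: [0.4, -0.0, 1.0]
opening: 0.001
```

```bash
python3 snap.py 16; python3 - <<'E'
from h import *
print(cur()[0],cur()[2]["wrist_force"]);delta(frm(.0654,.0211,.040),down(FY))
E
```

```text
[ 0.59753337 -0.02455378  0.03943201] 35.4
[ 0.59753337 -0.02455378  0.03943201] [-0.05283125  0.32054311  0.41208359]
turn units [-0.006 -0.013  0.026] shift units, current axes [-0.019 -0.019  0.022]  target axes [-0.019 -0.019  0.022]
```

View pics/side_16.png

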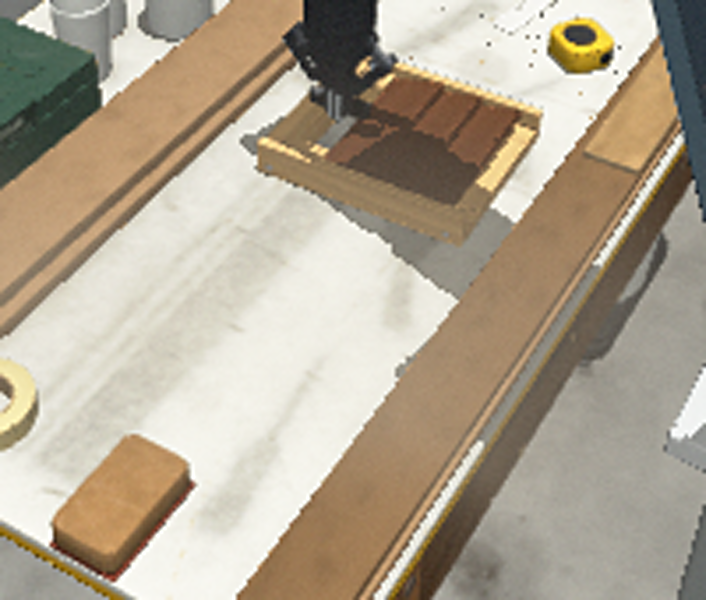

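Call:
step_arm([
  [0, 0, 0, 0, 0, -0.06, 0],
  [0, 0, 0, 0, 0, -0.04, 0],
  [0, 0, 0, 0, 0, 0, 0],
])

```text
time_s: 35.7
eef_pos: [0.5976, -0.0265, 0.0393]
eef_rot: [0.708, -0.707, -0.013, 0.011]
wrist_force: [-0.5, 3.0, 0.6]
opening: 0.004
```

Call:
step_arm([
  [0, 0, 0, 0, 0, 0.3, 0],
  [0, 0, 0, 0, -0.5, 0.3, 0],
  [0, 0, 0, 0, -0.9, 0, 0],
  [0, 0, 0, 0, -0.9, 0, 0],
  [0, 0, 0, -0.5, -0.9, 0, 0],
  [0, 0, 0, -0.9, -0.5, -0.9, 0],
  [0, 0, 0, -0.9, 0, -0.9, 0],
  [0, 0, 0, -0.9, 0, -0.9, 0],
  [0, 0, 0, -0.5, 0, -0.9, 0],
  [0, 0, 0, 0, 0, -0.9, 0],
])

```text
time_s: 36.7
eef_pos: [0.4892, -0.1479, 0.1513]
eef_rot: [0.707, -0.707, -0.013, 0.011]
wrist_force: [-0.0, 0.1, -0.0]
opening: -0.003
```

Call:
step_arm([
  [0, 0, 0, 0, 0, -0.9, 0],
  [0, 0, 0, 0, 0, -0.9, 0],
  [0, 0, 0, 0, 0, -0.9, 0],
  [0, 0, 0, 0, 0, -0.9, 0],
  [0, 0, 0, 0, 0, -0.9, 0],
  [0, 0, 0, 0, 0, -0.9, 0],
  [0, 0, 0, 0, 0, -0.9, 0],
  [0, 0, 0, 0, 0, 0, 0],
])

```text
time_s: 37.5
eef_pos: [0.4973, -0.3396, 0.1515]
eef_rot: [-0.706, 0.708, 0.013, -0.009]
wrist_force: [-0.7, 0.9, 1.1]
opening: 0.0
```

```bash
python3 snap.py 17; python3 - <<'E'
from chk import *
D={n:np.load(f"{n}_d17.npy") for n in ("side","top")}
for k in (1,2,3):
  for n in D: 
    try: seated(k,{n:D[n]})
    except Exception as e: print(e)
c,s=np.cos(FY),np.sin(FY)
for n in D:
    Q=pts(n,D[n])-np.array([F[0],F[1],0]); Q=np.stack([c*Q[:,0]+s*Q[:,1],-s*Q[:,0]+c*Q[:,1],Q[:,2]],1)
    q=Q[(Q[:,2]>.041)&(Q[:,2]<.055)&(Q[:,0]>.03)&(Q[:,0]<.12)&(abs(Q[:,1])<.08)]
    print(n,len(q),(q[:,:2].mean(0)*1e3).round(1),"theta",np.arctan2(.103-q[:,0].mean(),q[:,1].mean()))
im=cv2.imread("pics/top_17.png")
E
```

```text
[ 0.49701464 -0.33642336  0.15068754] 37.6
side 1 417 x,y,yaw,z [-0.0706 -0.0008  0.0016  0.0324] dx 0.4 plane tilt [-0.179 -0.004] edges x p1,p99 [-0.1021 -0.0532] res 0.0014
top 1 842 x,y,yaw,z [-0.0711 -0.     -0.0043  0.0318] dx -0.1 plane tilt [-0.199  0.006] edges x p1,p99 [-0.1018 -0.0531] res 0.0017
side 2 393 x,y,yaw,z [-0.0247 -0.0002  0.0046  0.0325] dx 0.3 plane tilt [-0.185 -0.001] edges x p1,p99 [-0.0553 -0.0071] res 0.0015
top 2 857 x,y,yaw,z [-0.0254  0.0004 -0.0014  0.0319] dx -0.4 plane tilt [-0.178 -0.005] edges x p1,p99 [-0.0569 -0.0068] res 0.0016
side 3 441 x,y,yaw,z [ 0.0211 -0.0015 -0.0077  0.0325] dx 0.1 plane tilt [-0.215 -0.006] edges x p1,p99 [-0.0105  0.0515] res 0.0014
top 3 1070 x,y,yaw,z [0.0209 0.0003 0.0022 0.0317] dx -0.1 plane tilt [-0.24  -0.001] edges x p1,p99 [-0.0101  0.0502] res 0.0016
side 73 [74.4 -0.1] theta 1.574598595997211
top 128 [74.2 -0.4] theta 1.5856753570876427
```

View pics/top_17.png

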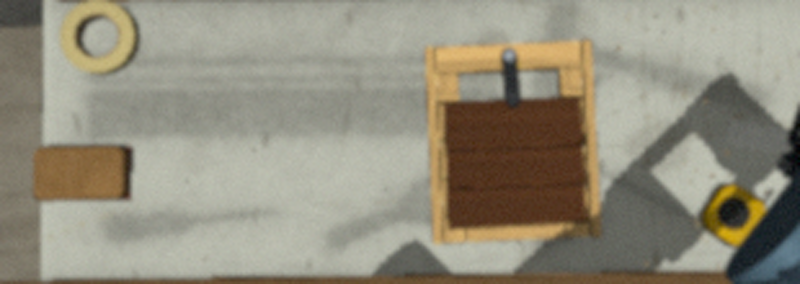

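View pics/side_17.png

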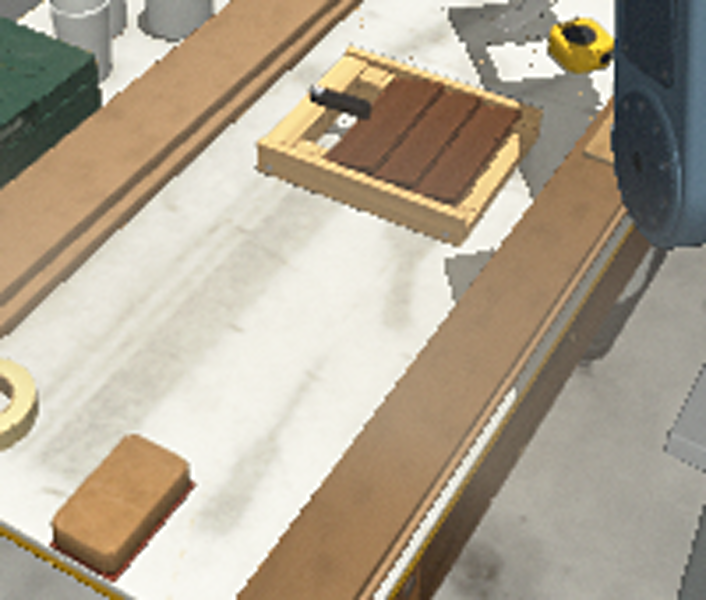

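The three slats are shingled in the frame, the bar (top crop, about 512,80) stands square over the top slat, and the arm is clear of everything. Handing in.

```bash
python3 - <<'E'
from bench import ctrl
print(ctrl.get_obs()["wrist_force"]); print(ctrl.hand_in())
E
```

```text
[-0.07090092  0.30864389  0.29768601]
the job is handed in; nothing more can be done
None
```

I laid the three slats in the bottom, middle and top notches in that order, pushing each one along its ramp until the force showed it had met the shoulder. I then swung the turn bar over the top slat, moved the arm clear and handed in at about 37.6 s of the 72 s allowed.

**Final camera checks, both cameras:**
- **Slats:** each is within 0.4 mm of its seated x position and within 0.01 rad of square.
- **Height:** the slats read 0.7 to 1.5 mm above their seated height, inside the 4 mm limit.
- **Turn bar:** it reads 1.57 rad in the side view and 1.59 rad in the top view.
- **Tools:** the sanding block and tape measure look unmoved. I did not check the square after the start, but the arm made no contact near it.

**What disagreed or went wrong:**
- **Tilt:** a plain plane fit to the depth points gave slat tilts of about 0.18 to 0.24. That is below the expected 0.255 and partly under the 0.19 limit. I put this down to neighbouring slats mixing into the points, because the fit to a slat model tilted at 0.255 left only about 1.5 mm error.
- **Missed grasp:** my first try at the last slat was too high, and the fingers shut on its top with about 24 N. The slat had not moved, and the second, lower grasp held.
- **Held height:** where the slats sat in the fingers disagreed by a few mm between the camera and contact with the ramp, so I relied on contact for placing.

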